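# Clamp a casting cassette

## Robot

A 6-joint arm with a two-finger parallel gripper is mounted at the origin on a cart in front of the work surface, level with it; the furniture and walls round the work are solid. World frame = base frame: x ahead of the robot, y to its left, z up, the work surface at z = 0. Lengths are in mm, angles in rad, forces in N, time in s.
With the tool pointing down it reaches from about 350 to 875 mm from the base axis. Payload 15.5 kg.
Tool frame: the origin (TCP) lies between the finger pads; the fingertips stand 22 mm ahead of it and the grasp point (between the pads) lies 3 mm ahead of it; z points along the fingers, y is the line along which they close (so a half turn about z gives the same grasp; the last joint's range is limited). The gripper opens to 85 mm and grips with 20 to 120 N. Pads are 22 mm wide; open, the fingers measure 114 mm over their backs; the gripper's body (76 mm by 85 mm) begins 54 mm behind the grasp point. The pads swing forward as they close: fully open they stand 13 mm farther back than shut.
Start: joints at [1.075, 0.494, 1.345, -0, 1.302, -0.096], TCP at [243.267, 575.715, 253.277] pointing down, gripper open.
Joint ranges: [-2.91, 2.91], [-0.82, 2.16], [0.22, 2.67], [-1.22, 4.37], [0.12, 2.79], [-3.08, 3.08]. Speed limits (rad/s): [1.89, 1.89, 2.57, 3.01, 3.01, 3.01].

## Interface

Orientations are given as a unit quaternion [w, x, y, z].
In Python, from rig import env gives the robot as it stands.
- The arm moves only by the shell command python3 -m jog 'ROWS' [FORCE]. ROWS is JSON, a list of rows, each an object with "translation": the shift along the tool's x, y, z in mm, a list of three; "delta_rot": the turn, a rotation vector about the tool's x, y, z in units of 8 degrees (1.0 is 8 degrees), a list of three; "fingers": the gripper's target within -1 to 1 (shut at 1, half-way at 0, fully open at -1). A call has exactly 5 rows; each row shifts and turns the commanded pose from where the row before left it, along the tool's axes as they then stand; what a row does not reach is not made up. A row lasts 1/10 s, in which the tool goes at most 50 mm and 8.59 degrees, less where a joint would pass 70% of its speed; a pose out of reach is approached as far as the arm can. A call with a gripper value outside its range is refused whole. The fingers move at their own pace and stop on an object; FORCE is the grip in N (left out, the last holds). Time passes only in rows, so rows that do not move let the fingers close, or fill a call up. It gives the time, the measured TCP pose, the force, the opening and the grip force at its end, in the units of the state.
- env.get_obs(): the state, without advancing time (a new reading comes with each control period).
- env.snapshot(name): name is "side" or "top" or "wrist"; returns the picture (400x640x3 uint8, red, green, blue); there is no depth.
- env.camera_model(name): a dict with "fx", "fy", "cx", "cy" (pixels), "R" (3x3) and "t" (3): a world point X has camera coordinates R X + t. Camera axes: x right, y down, z forward; pixel columns grow to the right and rows downward; lengths in mm; the calibration is good to about 2 mm. A picture is of the moment at which its call begins: read the wrist's pose just before it. camera_model takes no time and is no camera call; for the wrist camera it gives the pose at the moment of the call.
- env.finish_job(): hands the job in; it is judged then, once.
The state is a dict: "time_s": time; "qpos": joint angles; "dq": joint speeds; "effort": joint torques, N m; "tool_pos": TCP position; "eef_rot": TCP orientation; "force": force on the tool from outside, world axes, zero at the start; "torque": the same for the moment, N m; "width": opening from 0.0 (shut) to 1.0 (fully open); "gripper_force": force on a finger pad.
Only numpy, scipy, OpenCV 4.12 (cv2) and the standard library are available. Lean on these libraries where they do the work, as an engineer would, in place of code of your own. Each camera call takes 0.05 s, during which the arm holds its last target. There are 200 camera calls.

## Task

Make up the cassette in the leaning clamp stand: take the plates from the rack, stand the tall plate on the ledge flat against the backrest with its two ribs facing the jaw, then stand the short plate in front of it, against the ribs. Then swing the crank round until the jaw is tight on the plates, let go, and leave the beaker, bottle and timer where they are.

Things in the scene. Friction and masses are not known exactly. Their poses are not given: they have to be found in the camera images.
- tall_center (a point): Centre of the tall plate: white ceramic, 54 wide (y) x 95 high (z) x 11 thick (x) overall, 110 g: an 8 mm plate with two ribs, 7 wide x 3 thick, up the full height of its side edges on the -x face. Starts upright in either slot of the rack. Point half-way up, mid-width, mid-thickness. Its side edges (11 thick) can be gripped across its width.
- short_center (a point): Centre of the short plate: white ceramic, 60 wide (y) x 75 high (z) x 8 thick (x), plain, 90 g. Starts upright in the other slot. Point half-way up, mid-width, mid-thickness. Can be gripped across its width.
- rack: Fixed grey rack 125 (x) x 74 (y), two slots at x = -40 and +40, each 15 wide between walls 36 long (y), 31 above the bench. A plate's foot stands 8 above the bench, its width along the rack's y, side edges free beyond the walls. Origin: underside centre. At the start the plates' axes agree with the rack's.
- cradle: Grey leaning part of the fixed clamp stand, 40 degrees back from vertical. Origin: corner of backrest and ledge, mid-width, 26 above the bench. z: up along the backrest; -x: straight out of its face, along the ledge; y: width. Backrest face at x = 0, 40 wide, 65 high, 10 thick. Ledge top at z = 0, to x = -60, cheeks 16 high, inner faces at y = +-33.5.
- jaw: Aluminium jaw with a rubber face on the ledge, facing the backrest, 50 wide, 20 high, 13 thick; origin at the foot of its face, axes as the cradle's. It slides along the cradle's x, driven by the crank, 9.8 mm per rad: face at x = -33 mm with the crank at 0. It cannot be pushed by itself.
- crank (a joint): Angle of the crank about an upright axis, 0 open to 1.55 (stop), growing anticlockwise as seen from above. It begins at 0 to 0.2. On the two seated plates the jaw comes tight from about 1.42 on. It stays where it is left and needs about 3 N at the knob, up to 15 N when tightening.
- crank_knob (a point): Middle of the crank's upright black knob, 75 above the bench: 16 mm in diameter, 36 high (from 55 to 91 above the bench). It stands 50 mm from the crank's axis and can be gripped from above; it turns with the crank, round, so it may turn within the grip.
- crank_axis (a point): Point on the crank's upright axis at the height of the knob's middle.
- beaker: Bystander: small clear beaker 46 dia x 57 high; origin underside centre.
- bottle: Bystander: screw-cap reagent bottle 56 dia x 105 high; origin underside centre.
- timer: Bystander: lab timer 62 x 62 x 20; origin underside centre.
- stand: Dark base plate of the clamp stand, fixed, top 14 above the bench, 84 wide, from 140 in front (-x) to 90 behind the origin (directly under the cradle's). The seated centres in the cradle's frame (mm): tall plate (-5.5, 0, 47.5) with ribs to -x, short plate (-15, 0, 37.5), both z axes along the cradle's z. Set down there, they lean and stay by themselves.

How it is judged:
By the outcome, as a careful person would: the job done as asked, in the order asked, and still so for the second after the job is handed in, with the robot touching nothing.
It also fails if it takes over 70 s, if anything falls off the work surface, if the arm or the gripper's body presses on something with over 40 N, if the wrist force passes 120 N, or if a joint passes its speed limit or range.

## Working session

There is one attempt and no reset: what is moved stays moved. The work goes in short steps, Python scripts to look and compute and a shell command to move; the robot and the scene stay as the last step left them, time stands still between calls to the robot, and variables do not carry over. Pictures are saved under pics/ and viewed, at most 10 in all, crops included, and the job is handed in when it is done.

```bash
ls; mkdir -p pics; python3 - <<'E'
from rig import env
import cv2,numpy as np
o=env.get_obs();print(o)
for n in ("side","top","wrist"):
    m=env.camera_model(n);print(n,{k:np.round(v,3).tolist() for k,v in m.items()})
    cv2.imwrite(f"pics/{n}0.png",env.snapshot(n)[:,:,::-1])
E
```

```text
pics
{'time_s': 0.0, 'qpos': array([ 1.07549968e+00,  4.94200085e-01,  1.34610034e+00,  2.01523900e-05,
        1.30248774e+00, -9.54925643e-02]), 'dq': array([ 1.62694203e-03,  1.07363719e-03, -1.63080087e-04,  1.09361367e-03,
        9.80729310e-05,  7.91536306e-04]), 'effort': array([ 3.22479864e-03, -8.82162738e+01, -3.83871245e+01,  7.68396853e-05,
        1.01700923e-02, -2.97116947e-05]), 'tool_pos': array([243.1115719 , 575.43996852, 252.70015294]), 'eef_rot': array([-1.83311050e-04,  1.98575910e-01,  9.80085328e-01, -5.69039476e-04]), 'force': array([ 0.59268701, -0.03956139, -0.10726557]), 'torque': array([ 0.00057326,  0.0262546 , -0.06194432]), 'gripper_force': 0.0, 'width': 0.9988096464981908}
side {'fx': 421.592, 'fy': 421.592, 'cx': 322.885, 'cy': 197.66, 'R': [[-0.996, -0.084, 0.006], [-0.042, 0.441, -0.896], [0.072, -0.893, -0.443]], 't': [527.663, 85.906, 947.202]}
top {'fx': 367.16, 'fy': 367.16, 'cx': 315.112, 'cy': 196.092, 'R': [[-0.017, -0.999, 0.039], [-0.987, 0.011, -0.16], [0.159, -0.042, -0.986]], 't': [9.6, 552.654, 828.61]}
wrist {'fx': 289.16, 'fy': 289.16, 'cx': 321.218, 'cy': 194.84, 'R': [[0.389, 0.921, -0.002], [0.871, -0.367, 0.327], [0.3, -0.128, -0.945]], 't': [-624.858, -43.33, 381.417]}
```

View pics/top0.png

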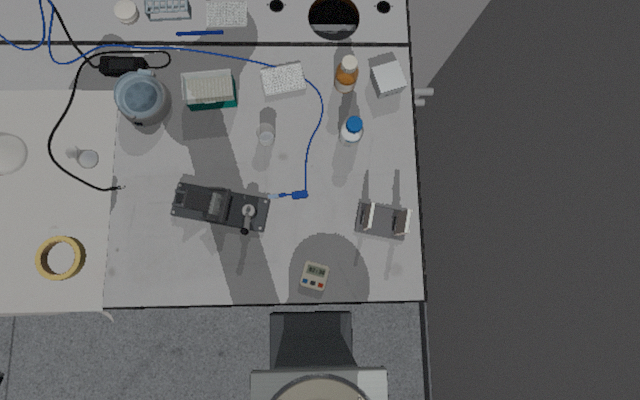

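View pics/side0.png

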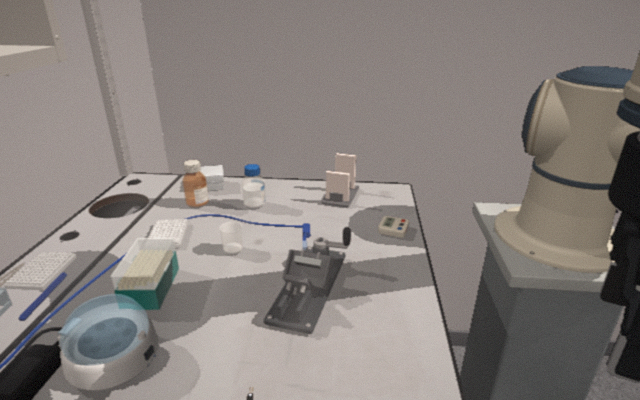

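```bash
python3 - <<'E'
import cv2,numpy as np
t=cv2.imread("pics/top0.png");s=cv2.imread("pics/side0.png")
z=lambda im,x,y,w,h:cv2.resize(im[y:y+h,x:x+w],(400,300),interpolation=cv2.INTER_CUBIC)
a=np.vstack([np.hstack([z(t,340,182,80,60),z(t,165,167,112,84)]),np.hstack([z(s,308,148,60,45),z(s,255,220,112,84)])])
a=cv2.convertScaleAbs(a,alpha=1.3,beta=15)
cv2.imwrite("pics/crop1.png",a)
cv2.imwrite("pics/w.png",cv2.resize(cv2.imread("pics/wrist0.png"),(640,400)))
from rig import env
m=env.camera_model("top");print(-m["R"].T@m["t"]);m=env.camera_model("side");print(-m["R"].T@m["t"])
E
```

```text
[413.99953878  38.11537223 905.13248995]
[460.8064207  852.43127646 493.98167433]
```

View pics/crop1.png

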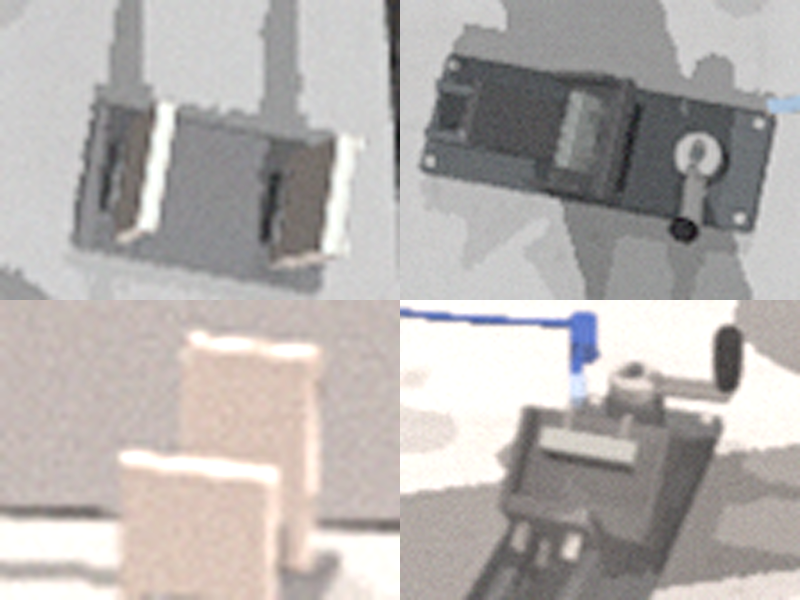

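```bash
cat > h.py <<'E'
from rig import env
import cv2,numpy as np
from scipy.spatial.transform import Rotation as Ro
def onplane(m,px,z):
    R=np.array(m["R"]);C=-R.T@m["t"];d=R.T@[(px[0]-m["cx"])/m["fx"],(px[1]-m["cy"])/m["fy"],1]
    return C+d*(z-C[2])/d[2]
def proj(m,X):
    c=np.array(m["R"])@X+m["t"];return np.array([m["fx"]*c[0]/c[2]+m["cx"],m["fy"]*c[1]/c[2]+m["cy"]])
def pose(o=None):
    o=o or env.get_obs();q=o["eef_rot"];return np.array(o["tool_pos"]),Ro.from_quat([q[1],q[2],q[3],q[0]])
def togo(P,Rt):
    "shift in present tool axes, and turn in units of 8 deg"
    p,R=pose();return np.round(R.inv().apply(P-p),1),np.round((R.inv()*Rt).as_rotvec(degrees=True)/8,2)
E
python3 - <<'E'
from h import *
m=env.camera_model("top")
for n,px,z in [("short a",(373,202),83),("short b",(370,229),83),("tall a",(410,210),103),("tall b",(407.6,232),103),("hub",(248.2,210.4),75),("knobtop",(244.2,231.1),91),("st1",(178,183),14),("st2",(172,212),14),("st3",(269,199.5),14),("st4",(263,231),14)]:
    print(n,onplane(m,px,z).round(0))
w=env.camera_model("wrist");C=-w["R"].T@w["t"];p,R=pose();print("cam in tool",R.inv().apply(C-p),R.inv().apply(w["R"][2]))
E
```

```text
short a [ 531. -128.   83.]
short b [ 470. -119.   83.]
tall a [ 510. -206.  103.]
tall b [ 461. -198.  103.]
hub [517. 155.  75.]
knobtop [469. 161.  91.]
st1 [594. 335.  14.]
st2 [523. 346.  14.]
st3 [550. 114.  14.]
st4 [474. 128.  14.]
cam in tool [  83.9798956     0.55460643 -120.88860019] [-3.26805994e-01 -3.36078325e-04  9.45091387e-01]
```

```bash
R='{"translation":[-35,-22,-2],"delta_rot":[0,0,0],"fingers":-1}'
python3 -m jog '[{"translation":[-35,-22,-2],"delta_rot":[0,0,0],"fingers":-1},{"translation":[-35,-22,-2],"delta_rot":[0,0,0],"fingers":-1},{"translation":[-35,-22,-2],"delta_rot":[0,0,0],"fingers":-1},{"translation":[-35,-22,-2],"delta_rot":[0,0,0],"fingers":-1},{"translation":[-35,-22,-2],"delta_rot":[0,0,0],"fingers":-1}]' 40
python3 -m jog '[{"translation":[-35,-22,-2],"delta_rot":[0,0,0],"fingers":-1},{"translation":[-35,-22,-2],"delta_rot":[0,0,0],"fingers":-1},{"translation":[-35,-22,-2],"delta_rot":[0,0,0],"fingers":-1},{"translation":[-35,-22,-2],"delta_rot":[0,0,0],"fingers":-1},{"translation":[-35,-22,-2],"delta_rot":[0,0,0],"fingers":-1}]'
cat > snap.py <<'E'
import sys,pickle
from h import *
n=sys.argv[1];m=env.camera_model("wrist");im=env.snapshot("wrist")
pickle.dump(m,open(f"pics/{n}.pkl","wb"));cv2.imwrite(f"pics/{n}.png",im[:,:,::-1])
E
python3 snap.py ws
python3 -m jog '[{"translation":[-10,-34,0],"delta_rot":[0,0,0],"fingers":-1},{"translation":[-10,-34,0],"delta_rot":[0,0,0],"fingers":-1},{"translation":[-10,-34,0],"delta_rot":[0,0,0],"fingers":-1},{"translation":[-10,-34,0],"delta_rot":[0,0,0],"fingers":-1},{"translation":[-10,-34,0],"delta_rot":[0,0,0],"fingers":-1}]'
python3 -m jog '[{"translation":[-10,-34,0],"delta_rot":[0,0,0],"fingers":-1},{"translation":[-10,-34,0],"delta_rot":[0,0,0],"fingers":-1},{"translation":[-10,-34,0],"delta_rot":[0,0,0],"fingers":-1},{"translation":[-10,-34,0],"delta_rot":[0,0,0],"fingers":-1},{"translation":[-10,-34,0],"delta_rot":[0,0,0],"fingers":-1}]'
python3 snap.py wr
python3 -c "
import cv2,numpy as np
a=cv2.imread('pics/ws.png');b=cv2.imread('pics/wr.png')
f=lambda i:cv2.convertScaleAbs(cv2.resize(i[:,80:560],(720,600)),alpha=1.4,beta=20)
cv2.imwrite('pics/ws2.png',f(a));cv2.imwrite('pics/wr2.png',f(b))"
```

```text
time_s: 0.65
tool_pos: [362.2, 404.8, 263.2]
eef_rot: [-0.0, 0.198, 0.98, -0.0]
force: [0.5, 0.5, -0.5]
width: 1.001
gripper_force: 0.0
time_s: 1.15
tool_pos: [480.7, 235.2, 273.3]
eef_rot: [-0.0, 0.199, 0.98, -0.0]
force: [1.0, 0.7, 0.1]
width: 1.001
gripper_force: 0.0
time_s: 1.7
tool_pos: [459.4, 59.5, 273.2]
eef_rot: [-0.0, 0.198, 0.98, -0.0]
force: [0.8, 0.3, -0.1]
width: 0.996
gripper_force: 0.0
time_s: 2.2
tool_pos: [439.4, -116.6, 273.3]
eef_rot: [-0.0, 0.199, 0.98, 0.0]
force: [1.5, 0.5, 0.2]
width: 1.004
gripper_force: 0.0
```

View pics/ws2.png

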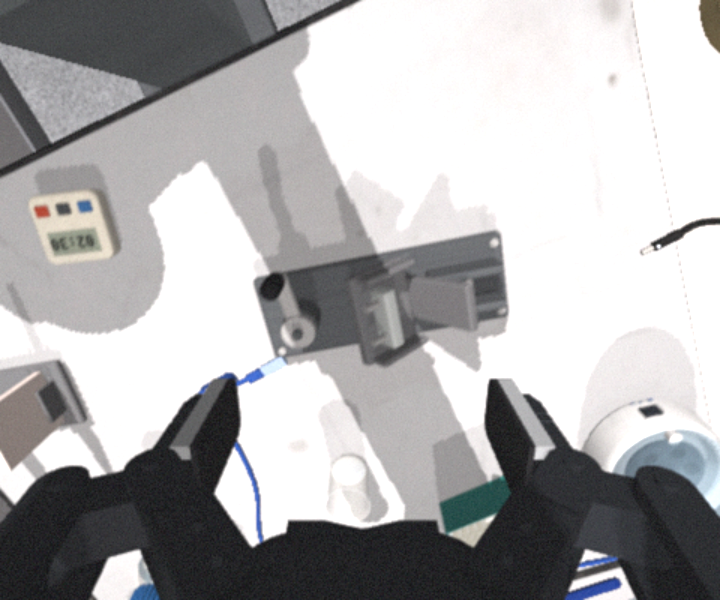

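View pics/wr2.png

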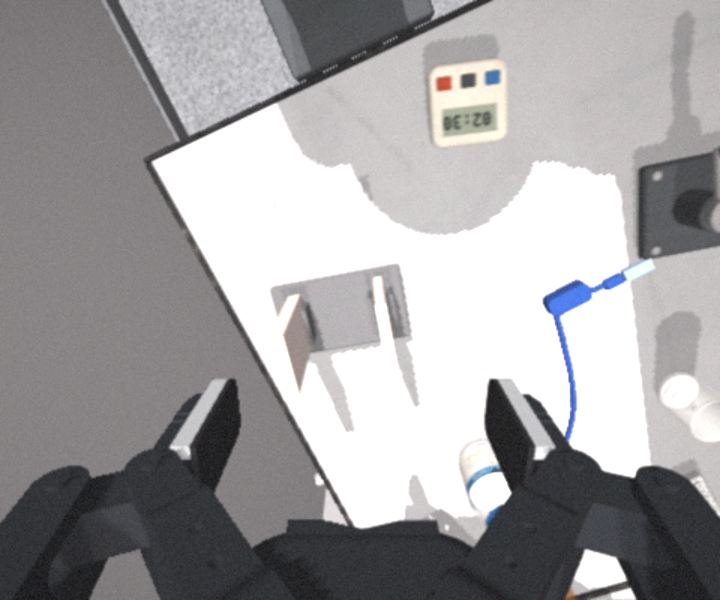

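```bash
python3 - <<'E'
import cv2,numpy as np
b=cv2.imread('pics/wr.png');t=cv2.imread("pics/top0.png");s=cv2.imread("pics/side0.png");w=cv2.imread('pics/ws.png')
g=lambda i:(255*(i/255.)**2).astype(np.uint8)
z=lambda im,x,y,w,h:cv2.resize(im[y:y+h,x:x+w],(400,300),interpolation=cv2.INTER_NEAREST)
a=np.vstack([np.hstack([z(g(b),250,185,64,80),z(g(b),310,170,64,80)]),np.hstack([z(g(t),390,200,32,40),z(g(s),325,148,40,50)])])
cv2.imwrite('pics/c3.png',a)
E
```

```text
(no output)
```

View pics/c3.png

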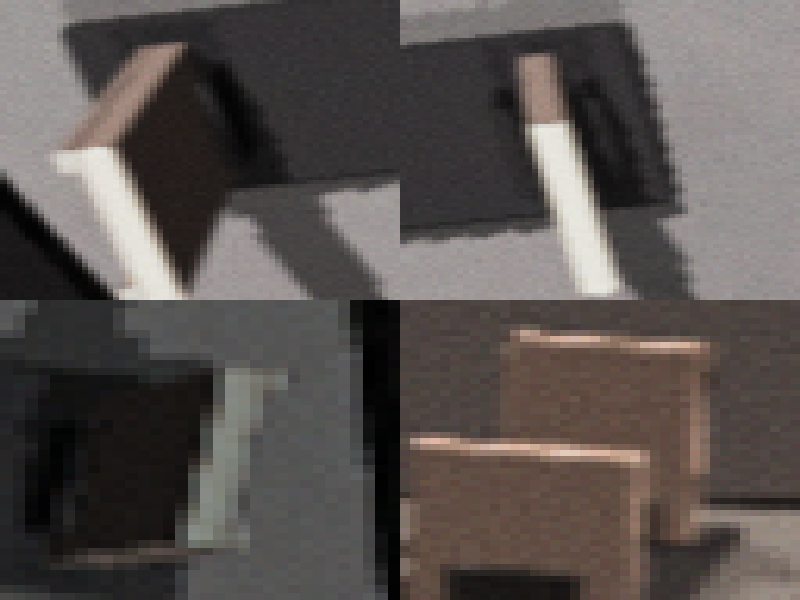

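```bash
python3 - <<'E'
from h import *
import pickle
b=cv2.imread('pics/wr.png');m=pickle.load(open('pics/wr.pkl','rb'));t=cv2.imread("pics/top0.png");mt=env.camera_model("top")
for nm,im,mm,rois,th in (("wr",b,m,((250,185,64,100,103),(315,170,50,100,83)),225),("top",t,mt,((400,202,18,40,103),(364,195,14,42,83)),165)):
  print(nm)
  for x,y,w,h,z in rois:
    g=im[y:y+h,x:x+w].min(2);print(np.percentile(g,[5,50,90,99]))
    M=(g>th).astype(np.uint8);n,l,st,ce=cv2.connectedComponentsWithStats(M)
    k=1+np.argmax(st[1:,4]);print(st[k])
    pts=np.argwhere(l==k)[:,::-1]+[x,y]
    W=np.array([onplane(mm,p,z)[:2] for p in pts],np.float32)
    r=cv2.minAreaRect(W);print(r, "mean",W.mean(0)); print(cv2.boxPoints(r).round(0).tolist())
E
```

```text
wr
[ 70. 129. 199. 236.]
[  9  39  19  43 243]
((487.7234191894531, -201.13621520996094), (9.054266929626465, 53.23408126831055), 78.8397216796875) mean [ 487.13675 -200.05447]
[[461.0, -200.0], [513.0, -211.0], [515.0, -202.0], [462.0, -192.0]]
[ 95. 186. 199. 238.]
[ 16  33  13  45 221]
((504.1856384277344, -122.835205078125), (5.938234806060791, 58.6956901550293), 77.69082641601562) mean [ 504.1422  -122.81779]
[[475.0, -119.0], [532.0, -132.0], [533.0, -126.0], [476.0, -114.0]]
top
[ 69.  146.  162.1 182. ]
[ 5  7  6 24 64]
((486.17523193359375, -199.72320556640625), (6.4299540519714355, 52.21821212768555), 77.9835433959961) mean [ 486.4898  -199.47404]
[[460.0, -197.0], [511.0, -208.0], [512.0, -202.0], [461.0, -191.0]]
[ 66.35  99.   164.   183.13]
[ 4  8  7 25 58]
((501.93768310546875, -122.24852752685547), (4.863781452178955, 56.52487564086914), 78.16265106201172) mean [ 501.95633 -122.22738]
[[474.0, -119.0], [529.0, -130.0], [530.0, -126.0], [475.0, -114.0]]
```

```bash
python3 - <<'E'
from h import *
import pickle
a=np.deg2rad(78.3);ex=np.array([np.cos(a),np.sin(a)]);ey=np.array([-ex[1],ex[0]])
for nm,mm,(x0,y0,x1,y1) in (("ws",pickle.load(open('pics/ws.pkl','rb')),(225,140,435,260)),("top0",env.camera_model("top"),(165,172,277,245))):
  im=cv2.imread(f'pics/{nm}.png');print(nm,-np.array(mm["R"]).T@mm["t"])
  g=im.max(2)[y0:y1,x0:x1]
  print(np.percentile(g,[5,20,40,60,80]))
  M=(g<(85 if nm=="ws" else 75)).astype(np.uint8);n,l,st,ce=cv2.connectedComponentsWithStats(M)
  k=1+np.argmax(st[1:,4]);pts=np.argwhere(l==k)[:,::-1]+[x0,y0]
  W=np.array([onplane(mm,p,14)[:2] for p in pts]);W-=[530,225]
  u=W@ex;v=W@ey
  for c in range(-45,46,10):
    s=abs(v-c)<2; print("v",c,u[s].min().round(),u[s].max().round() ) if s.any() else 0
  for c in range(-110,120,15):
    s=abs(u-c)<2; print("u",c,v[s].min().round(),v[s].max().round() ) if s.any() else 0
E
```

```text
ws [403.56031544 268.48906705 394.19979396]
[ 41.  64.  96. 120. 177.]
v -45 -102.0 120.0
v -35 -104.0 121.0
v -25 -103.0 120.0
v -15 -104.0 121.0
v -5 -104.0 121.0
v 5 -104.0 120.0
v 15 -104.0 121.0
v 25 -104.0 121.0
v 35 -103.0 120.0
u -95 -47.0 36.0
u -80 -47.0 40.0
u -65 -47.0 38.0
u -50 -46.0 38.0
u -35 -46.0 38.0
u -20 -69.0 38.0
u -5 -76.0 38.0
u 10 -72.0 38.0
u 25 -66.0 36.0
u 40 -58.0 37.0
u 55 -46.0 37.0
u 70 -46.0 37.0
u 85 -52.0 37.0
u 100 -46.0 37.0
u 115 -46.0 37.0
top0 [413.99953878  38.11537223 905.13248995]
[ 50.  60.  91. 109. 144.]
v -45 -97.0 116.0
v -35 -80.0 111.0
v -25 -79.0 119.0
v -15 -81.0 119.0
v -5 -83.0 119.0
v 5 -83.0 119.0
v 15 -80.0 116.0
v 25 -80.0 119.0
v 35 -94.0 116.0
v 45 -72.0 -52.0
u -95 -44.0 35.0
u -80 -44.0 38.0
u -65 -44.0 53.0
u -50 -43.0 41.0
u -35 -43.0 39.0
u -20 -42.0 38.0
u -5 -49.0 38.0
u 10 -49.0 38.0
u 25 -49.0 36.0
u 40 -46.0 37.0
u 55 -43.0 37.0
u 70 -43.0 37.0
u 85 -42.0 35.0
u 100 -44.0 36.0
u 115 -43.0 37.0
```

```bash
cat >> h.py <<'E'
YAW=78.3;O=np.array([541.5,256.8,26.])
ex=np.array([np.cos(np.deg2rad(YAW)),np.sin(np.deg2rad(YAW)),0]);ey=np.array([-ex[1],ex[0],0]);ez=np.array([0,0,1.])
c4,s4=np.cos(np.deg2rad(40)),np.sin(np.deg2rad(40))
cx,cz=c4*ex-s4*ez,s4*ex+c4*ez
CR=np.array([cx,ey,cz]).T
cr=lambda x,y,z:O+CR@np.array([x,y,z])
E
python3 - <<'E'
from h import *
import pickle
out=[]
for nm,mm,(x0,y0,w,h) in (("ws",pickle.load(open('pics/ws.pkl','rb')),(240,140,190,120)),("top0",env.camera_model("top"),(165,170,120,76))):
  im=cv2.imread(f'pics/{nm}.png')[y0:y0+h,x0:x0+w];k=800/w*.6;im=cv2.convertScaleAbs(cv2.resize(im,None,fx=k,fy=k,interpolation=cv2.INTER_CUBIC),alpha=1.8,beta=20)
  P=[(cr(0,s*20,65),(0,0,255)) for s in(-1,1)]+[(cr(-60,s*33.5,0),(0,255,0)) for s in(-1,1)]+[(cr(-34,s*25,20),(255,0,0)) for s in(-1,1)]+[(O*[1,1,0]+14*ez+a*ex+b*ey,(0,255,255)) for a in(-140,90) for b in(-42,42)]
  for X,c in P:
    q=(proj(mm,X)-[x0,y0]+.5)*k;cv2.circle(im,tuple(int(v) for v in q),3,c,-1)
  out.append(cv2.resize(im,(480,300)))
cv2.imwrite('pics/chk.png',np.vstack(out))
E
```

```text
(no output)
```

View pics/chk.png

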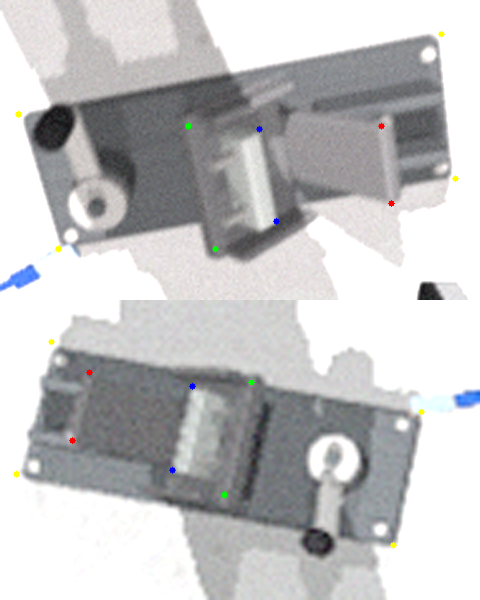

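```bash

python3 -m jog '[{"translation":[0,0,12],"delta_rot":[0,0,0.985],"fingers":-1},{"translation":[0,0,12],"delta_rot":[0,0,0.985],"fingers":-1},{"translation":[0,0,12],"delta_rot":[0,0,0.985],"fingers":-1},{"translation":[0,0,12],"delta_rot":[0,0,0.985],"fingers":-1},{"translation":[0,0,12],"delta_rot":[0,0,0.985],"fingers":-1}]' 40
python3 -m jog '[{"translation":[0,0,12],"delta_rot":[0,0,0.985],"fingers":-1},{"translation":[0,0,12],"delta_rot":[0,0,0.985],"fingers":-1},{"translation":[0,0,12],"delta_rot":[0,0,0.985],"fingers":-1},{"translation":[0,0,12],"delta_rot":[0,0,0.985],"fingers":-1},{"translation":[0,0,12],"delta_rot":[0,0,0.985],"fingers":-1}]'
cat >> h.py <<'E'
RG=Ro.from_matrix(np.array([ex,-ey,-ez]).T)      # grasp pose
RC=Ro.from_matrix(np.array([cx,-ey,-cz]).T)      # cradle pose
E
python3 -c "
from h import *
print(env.get_obs()['qpos'].round(2));print(togo([487,-200.8,76],RG))"
```

```text
time_s: 2.75
tool_pos: [439.7, -115.2, 212.7]
eef_rot: [-0.0, 0.52, 0.854, -0.0]
force: [-0.5, -0.4, -0.1]
width: 1.003
gripper_force: 0.0
time_s: 3.25
tool_pos: [439.8, -115.2, 152.7]
eef_rot: [-0.0, 0.777, 0.629, -0.0]
force: [0.2, 0.0, 0.6]
width: 1.0
gripper_force: 0.0
[-0.39  0.4   1.87 -0.    0.86 -0.18]
(array([-73.9,  64.1,  76.7]), array([-0.  , -0.  , -0.04]))
```

```bash

python3 -m jog '[{"translation":[-18,16,0],"delta_rot":[0,0,-0.04],"fingers":-1},{"translation":[-18,16,0],"delta_rot":[0,0,0],"fingers":-1},{"translation":[-18,16,0],"delta_rot":[0,0,0],"fingers":-1},{"translation":[-19.9,16.1,0],"delta_rot":[0,0,0],"fingers":-1},{"translation":[0,0,0],"delta_rot":[0,0,0],"fingers":-1}]' 40
python3 snap.py wg
python3 - <<'E'
from h import *
import pickle
b=cv2.imread('pics/wg.png');m=pickle.load(open('pics/wg.pkl','rb'))
q=[proj(m,np.array([487+s*27*ey[0],-200.8+s*27*ey[1],103])) for s in(-1,1)]
print(q,togo([487,-200.8,76],RG))
for p in q: cv2.circle(b,tuple(int(v) for v in p),2,(0,0,255),-1)
cv2.imwrite('pics/wg2.png',b)
E
```

```text
time_s: 3.75
tool_pos: [489.6, -202.8, 153.2]
eef_rot: [0.001, 0.774, 0.633, 0.0]
force: [-0.3, -0.3, -0.2]
width: 1.003
gripper_force: 0.0
[array([357.14395591, 229.69361846]), array([274.49929648, 229.42060041])] (array([ 0.3, -1.5, 77.1]), array([0.  , 0.  , 0.03]))
```

View pics/wg2.png

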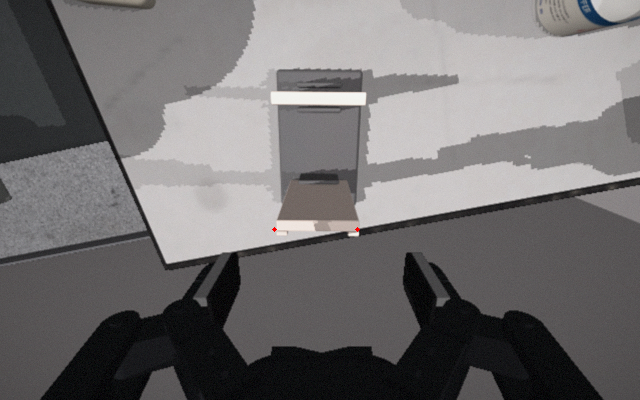

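```bash

python3 -m jog '[{"translation":[0,-0.3,20],"delta_rot":[0,0,0.03],"fingers":-1},{"translation":[0,-0.3,20],"delta_rot":[0,0,0],"fingers":-1},{"translation":[0,0,20],"delta_rot":[0,0,0],"fingers":-1},{"translation":[0,0,17],"delta_rot":[0,0,0],"fingers":-1},{"translation":[0,0,0],"delta_rot":[0,0,0],"fingers":-1}]' 40
python3 -m jog '[{"translation":[0,0,0],"delta_rot":[0,0,0],"fingers":1},{"translation":[0,0,0],"delta_rot":[0,0,0],"fingers":1},{"translation":[0,0,0],"delta_rot":[0,0,0],"fingers":1},{"translation":[0,0,0],"delta_rot":[0,0,0],"fingers":1},{"translation":[0,0,0],"delta_rot":[0,0,0],"fingers":1}]' 40
python3 -m jog '[{"translation":[0,0,-5],"delta_rot":[0,0,0],"fingers":1},{"translation":[0,0,-20],"delta_rot":[0,0,0],"fingers":1},{"translation":[0,0,-35],"delta_rot":[0,0,0],"fingers":1},{"translation":[0,0,-35],"delta_rot":[0,0,0],"fingers":1},{"translation":[0,0,-20],"delta_rot":[0,0,0],"fingers":1}]' 
python3 -c "
from h import *
print(env.get_obs()['qpos'].round(2));print(togo([487,-200.8,76],RG))
print('pre',cr(-8.5,0,65+3+60)); print(Ro.from_matrix(np.eye(3)) and (RG.inv()*RC).as_rotvec(degrees=True)/8)"
```

```text
time_s: 4.3
tool_pos: [485.9, -199.0, 74.6]
eef_rot: [-0.002, 0.775, 0.632, -0.001]
force: [-0.4, 0.2, -0.5]
width: 0.998
gripper_force: 0.0
time_s: 4.8
tool_pos: [487.7, -200.4, 77.4]
eef_rot: [0.001, 0.775, 0.632, 0.0]
force: [-1.1, 1.3, 5.8]
width: 0.628
gripper_force: 41.3
time_s: 5.3
tool_pos: [487.9, -200.6, 194.6]
eef_rot: [0.002, 0.775, 0.632, 0.001]
force: [0.6, -0.5, -2.5]
width: 0.623
gripper_force: 42.5
[-0.5   0.43  1.66 -0.    1.05 -0.3 ]
(array([ -0.3,  -1.2, 118.6]), array([0.02, 0.01, 0.01]))
pre [556.8642679  330.99124346 129.5173834 ]
[ 4.05759371e-16 -5.00000000e+00  8.11518741e-16]
```

```bash

python3 -m jog '[{"translation":[30,-4,0],"delta_rot":[0,0,0],"fingers":1},{"translation":[45,-4,0],"delta_rot":[0,0,0],"fingers":1},{"translation":[47,-4,0],"delta_rot":[0,0,0],"fingers":1},{"translation":[47,-4,0],"delta_rot":[0,0,0],"fingers":1},{"translation":[47,-4,0],"delta_rot":[0,0,0],"fingers":1}]' 
python3 -m jog '[{"translation":[47,-4,0],"delta_rot":[0,0,0],"fingers":1},{"translation":[47,-4,0],"delta_rot":[0,0,0],"fingers":1},{"translation":[47,-4,0],"delta_rot":[0,0,0],"fingers":1},{"translation":[47,-4,0],"delta_rot":[0,0,0],"fingers":1},{"translation":[30,-4,0],"delta_rot":[0,0,0],"fingers":1}]' 
python3 -m jog '[{"translation":[0,0,0],"delta_rot":[0,-0.5,0],"fingers":1},{"translation":[0,0,0],"delta_rot":[0,-1,0],"fingers":1},{"translation":[0,0,0],"delta_rot":[0,-1,0],"fingers":1},{"translation":[0,0,0],"delta_rot":[0,-1,0],"fingers":1},{"translation":[0,0,0],"delta_rot":[0,-1,0],"fingers":1}]' 
python3 -m jog '[{"translation":[0,0,0],"delta_rot":[0,-0.5,0],"fingers":1},{"translation":[0,0,0],"delta_rot":[0,0,0],"fingers":1},{"translation":[0,0,0],"delta_rot":[0,0,0],"fingers":1},{"translation":[0,0,0],"delta_rot":[0,0,0],"fingers":1},{"translation":[0,0,0],"delta_rot":[0,0,0],"fingers":1}]' 
python3 -c "
from h import *
print(env.get_obs()['qpos'].round(2));print(togo(cr(-8.5,0,168),RC))"
```

```text
time_s: 5.8
tool_pos: [511.2, 17.1, 192.2]
eef_rot: [0.0, 0.775, 0.632, 0.0]
force: [1.1, -0.9, -2.4]
width: 0.632
gripper_force: 42.6
time_s: 6.3
tool_pos: [535.6, 236.0, 192.2]
eef_rot: [0.0, 0.775, 0.632, 0.001]
force: [0.7, -0.7, -1.2]
width: 0.624
gripper_force: 42.6
time_s: 6.8
tool_pos: [535.9, 233.4, 193.0]
eef_rot: [0.198, 0.737, 0.6, -0.24]
force: [0.1, 0.5, -1.1]
width: 0.631
gripper_force: 42.5
time_s: 7.3
tool_pos: [535.8, 232.3, 192.2]
eef_rot: [0.216, 0.729, 0.593, -0.264]
force: [-0.2, -0.4, -1.4]
width: 0.627
gripper_force: 42.5
[ 0.56  0.75  1.22 -0.49  1.68  0.84]
(array([117.7,   0.6, -56.6]), array([ 0.01, -0.01, -0.  ]))
```

```bash

python3 -m jog '[{"translation":[25,0.3,-20],"delta_rot":[0,0,0],"fingers":1},{"translation":[30,0.3,-20],"delta_rot":[0,0,0],"fingers":1},{"translation":[30,0,-17],"delta_rot":[0,0,0],"fingers":1},{"translation":[30,0,0],"delta_rot":[0,0,0],"fingers":1},{"translation":[2,0,0],"delta_rot":[0,0,0],"fingers":1}]' 
python3 -m jog '[{"translation":[0,0,15],"delta_rot":[0,0,0],"fingers":1},{"translation":[0,0,20],"delta_rot":[0,0,0],"fingers":1},{"translation":[0,0,20],"delta_rot":[0,0,0],"fingers":1},{"translation":[0,0,15],"delta_rot":[0,0,0],"fingers":1},{"translation":[0,0,0],"delta_rot":[0,0,0],"fingers":1}]' 
python3 snap.py wp1
python3 - <<'E'
from h import *
print(env.get_obs()['force']);print(togo(cr(-8.5,0,68),RC))
t=env.snapshot("top")[:,:,::-1];s=env.snapshot("side")[:,:,::-1];w=cv2.imread('pics/wp1.png')
z=lambda im,x,y,w,h:cv2.resize(im[y:y+h,x:x+w],(400,300),interpolation=cv2.INTER_CUBIC)
a=np.vstack([np.hstack([z(t,165,167,112,84),z(s,235,190,140,105)]),np.hstack([z(w,0,0,640,400),z(w,220,130,200,150)])])
cv2.imwrite("pics/p1.png",cv2.convertScaleAbs(a,alpha=1.4,beta=20))
E
```

```text
time_s: 7.8
tool_pos: [561.4, 358.0, 157.7]
eef_rot: [0.216, 0.728, 0.594, -0.265]
force: [-1.1, 0.1, -2.3]
width: 0.626
gripper_force: 42.7
time_s: 8.3
tool_pos: [552.1, 310.1, 105.9]
eef_rot: [0.216, 0.729, 0.593, -0.266]
force: [-0.0, 0.5, -1.1]
width: 0.625
gripper_force: 42.7
[ 0.66679919  0.65470495 -0.70754782]
(array([ 0.9,  0.1, 29.5]), array([-0.,  0.,  0.]))
```

View pics/p1.png

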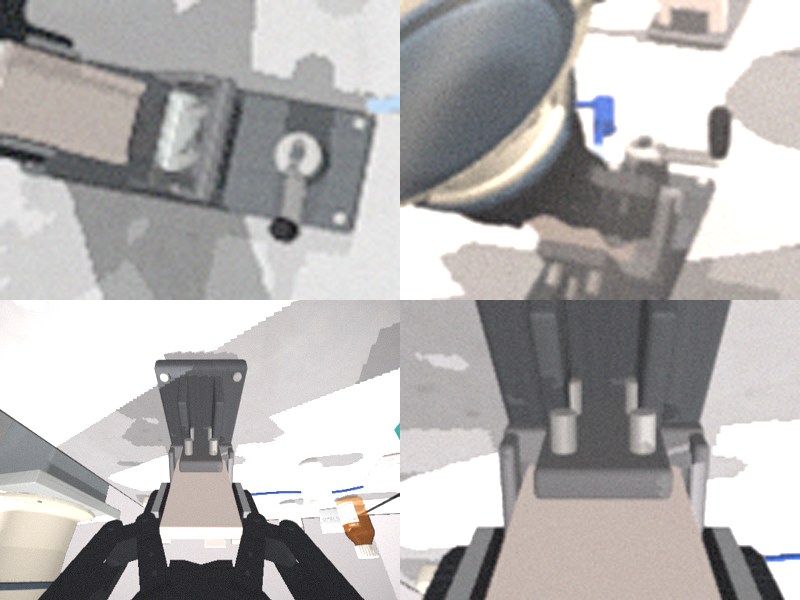

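```bash

python3 -m jog '[{"translation":[0.3,0,6],"delta_rot":[0,0,0],"fingers":1},{"translation":[0.3,0,6],"delta_rot":[0,0,0],"fingers":1},{"translation":[0,0,6],"delta_rot":[0,0,0],"fingers":1},{"translation":[0,0,6],"delta_rot":[0,0,0],"fingers":1},{"translation":[0,0,2],"delta_rot":[0,0,0],"fingers":1}]' 
python3 -m jog '[{"translation":[0,0,0.5],"delta_rot":[0,0,0],"fingers":1},{"translation":[0,0,0.5],"delta_rot":[0,0,0],"fingers":1},{"translation":[0,0,0.5],"delta_rot":[0,0,0],"fingers":1},{"translation":[0,0,0.5],"delta_rot":[0,0,0],"fingers":1},{"translation":[0,0,0],"delta_rot":[0,0,0],"fingers":1}]' 
python3 -c "
from h import *
f=env.get_obs()['force'];print(f,CR.T@f);print(togo(cr(-8.5,0,68),RC))"
```

```text
time_s: 8.95
tool_pos: [549.0, 295.8, 85.1]
eef_rot: [0.216, 0.728, 0.594, -0.266]
force: [-0.2, 0.3, -2.3]
width: 0.629
gripper_force: 42.7
time_s: 9.45
tool_pos: [549.1, 295.2, 84.3]
eef_rot: [0.216, 0.728, 0.594, -0.265]
force: [-0.2, 0.1, -1.0]
width: 0.628
gripper_force: 42.9
[-0.18351234  0.07785784 -0.9604856 ] [ 0.64728405  0.19548805 -0.71068909]
(array([-1. ,  0.3,  1.9]), array([ 0.01, -0.  ,  0.01]))
```

```bash

for i in 1 2; do :; done
python3 -m jog '[{"translation":[0,0,0.5],"delta_rot":[0,0,0],"fingers":1},{"translation":[0,0,0.5],"delta_rot":[0,0,0],"fingers":1},{"translation":[0,0,0.5],"delta_rot":[0,0,0],"fingers":1},{"translation":[0,0,0.5],"delta_rot":[0,0,0],"fingers":1},{"translation":[0,0,0],"delta_rot":[0,0,0],"fingers":1}]'
python3 -c "
from h import *
f=env.get_obs()['force'];print(CR.T@f);print(togo(cr(-8.5,0,68),RC))"
python3 -m jog '[{"translation":[0,0,0.5],"delta_rot":[0,0,0],"fingers":1},{"translation":[0,0,0.5],"delta_rot":[0,0,0],"fingers":1},{"translation":[0,0,0.5],"delta_rot":[0,0,0],"fingers":1},{"translation":[0,0,0],"delta_rot":[0,0,0],"fingers":1},{"translation":[0,0,0],"delta_rot":[0,0,0],"fingers":1}]'
python3 -c "
from h import *
f=env.get_obs()['force'];print(CR.T@f);print(togo(cr(-8.5,0,68),RC))"
```

```text
time_s: 9.95
tool_pos: [549.1, 295.1, 84.2]
eef_rot: [0.216, 0.729, 0.594, -0.264]
force: [-3.0, 12.4, 15.6]
width: 0.627
gripper_force: 44.8
[-1.14245964  5.45493539 19.34083185]
(array([-1. ,  0.4,  1.7]), array([ 0.02, -0.01,  0.  ]))
time_s: 10.45
tool_pos: [549.1, 295.1, 84.1]
eef_rot: [0.216, 0.729, 0.594, -0.263]
force: [-5.0, 20.0, 28.6]
width: 0.626
gripper_force: 46.4
[-4.16107945  8.93847274 33.83124479]
(array([-1.1,  0.4,  1.7]), array([ 0.02, -0.02, -0.  ]))
```

```bash

python3 -m jog '[{"translation":[0,0,-1.5],"delta_rot":[0,0,0],"fingers":1},{"translation":[0,0,-1.2],"delta_rot":[0,0,0],"fingers":1},{"translation":[0.5,0,0],"delta_rot":[0,0,0],"fingers":1},{"translation":[0.5,0,0],"delta_rot":[0,0,0],"fingers":1},{"translation":[0,0,0],"delta_rot":[0,0,0],"fingers":1}]'
python3 -c "
from h import *
f=env.get_obs()['force'];print(CR.T@f);print(togo(cr(-8.5,0,68),RC))"
python3 -m jog '[{"translation":[0.5,0,0],"delta_rot":[0,0,0],"fingers":1},{"translation":[0.5,0,0],"delta_rot":[0,0,0],"fingers":1},{"translation":[0.5,0,0],"delta_rot":[0,0,0],"fingers":1},{"translation":[0,0,0],"delta_rot":[0,0,0],"fingers":1},{"translation":[0,0,0],"delta_rot":[0,0,0],"fingers":1}]'
python3 -c "
from h import *
f=env.get_obs()['force'];print(CR.T@f);print(togo(cr(-8.5,0,68),RC))"
```

```text
time_s: 10.95
tool_pos: [549.2, 295.5, 83.9]
eef_rot: [0.216, 0.728, 0.594, -0.265]
force: [-3.0, 4.6, 12.7]
width: 0.626
gripper_force: 44.1
[-5.17816727  3.84848503 12.2027632 ]
(array([-1.5,  0.3,  1.8]), array([0.01, 0.  , 0.  ]))
time_s: 11.45
tool_pos: [549.7, 296.6, 83.0]
eef_rot: [0.217, 0.728, 0.594, -0.265]
force: [-0.5, 4.9, 13.2]
width: 0.624
gripper_force: 44.0
[-4.86691365  1.44469892 13.09930308]
(array([-3. ,  0. ,  1.8]), array([0.01, 0.  , 0.  ]))
```

```bash

python3 -m jog '[{"translation":[0.5,0,-0.4],"delta_rot":[0,0,0],"fingers":1},{"translation":[0.5,0,0],"delta_rot":[0,0,0],"fingers":1},{"translation":[0.5,0,0],"delta_rot":[0,0,0],"fingers":1},{"translation":[0,0,0],"delta_rot":[0,0,0],"fingers":1},{"translation":[0,0,0],"delta_rot":[0,0,0],"fingers":1}]'
python3 -c "
from h import *
f=env.get_obs()['force'];print(CR.T@f);print(togo(cr(-8.5,0,68),RC))"
python3 -m jog '[{"translation":[0.5,0,0],"delta_rot":[0,0,0],"fingers":1},{"translation":[0.5,0,0],"delta_rot":[0,0,0],"fingers":1},{"translation":[0,0,0],"delta_rot":[0,0,0],"fingers":1},{"translation":[0,0,0],"delta_rot":[0,0,0],"fingers":1},{"translation":[0,0,0],"delta_rot":[0,0,0],"fingers":1}]'
python3 -c "
from h import *
f=env.get_obs()['force'];print(CR.T@f);print(togo(cr(-8.5,0,68),RC))"
```

```text
time_s: 11.95
tool_pos: [549.8, 296.8, 82.8]
eef_rot: [0.217, 0.728, 0.593, -0.266]
force: [-1.2, -4.8, 17.8]
width: 0.625
gripper_force: 43.8
[-15.20554176   0.22319602  10.4612366 ]
(array([-3.2,  0. ,  1.8]), array([0.01, 0.02, 0.  ]))
time_s: 12.45
tool_pos: [549.8, 296.9, 82.8]
eef_rot: [0.218, 0.728, 0.593, -0.267]
force: [-3.6, -10.7, 23.9]
width: 0.627
gripper_force: 43.9
[-23.9571892    1.39417978  11.138123  ]
(array([-3.3,  0. ,  1.8]), array([ 0.01,  0.03, -0.  ]))
```

```bash

python3 -m jog '[{"translation":[-1,0,-0.3],"delta_rot":[0,0,0],"fingers":1},{"translation":[-0.7,0,-0.3],"delta_rot":[0,0,0],"fingers":1},{"translation":[0,0,0],"delta_rot":[0,0,0],"fingers":1},{"translation":[0,0,0],"delta_rot":[0,0,0],"fingers":-0.5},{"translation":[0,0,0],"delta_rot":[0,0,0],"fingers":-1}]'
python3 -m jog '[{"translation":[0,0,0],"delta_rot":[0,0,0],"fingers":-1},{"translation":[0,0,0],"delta_rot":[0,0,0],"fingers":-1},{"translation":[0,0,-10],"delta_rot":[0,0,0],"fingers":-1},{"translation":[0,0,-20],"delta_rot":[0,0,0],"fingers":-1},{"translation":[0,0,-30],"delta_rot":[0,0,0],"fingers":-1}]'
python3 -m jog '[{"translation":[0,0,-40],"delta_rot":[0,0,0],"fingers":-1},{"translation":[-20,0,-20],"delta_rot":[0,0,0],"fingers":-1},{"translation":[-40,0,0],"delta_rot":[0,0,0],"fingers":-1},{"translation":[-40,0,0],"delta_rot":[0,1,0],"fingers":-1},{"translation":[-30,0,0],"delta_rot":[0,1,0],"fingers":-1}]'
python3 -m jog '[{"translation":[-40,0,0],"delta_rot":[0,1,0],"fingers":-1},{"translation":[-40,0,0],"delta_rot":[0,1,0],"fingers":-1},{"translation":[-40,0,0],"delta_rot":[0,1,0],"fingers":-1},{"translation":[-40,0,0],"delta_rot":[0,0,0],"fingers":-1},{"translation":[0,0,0],"delta_rot":[0,0,0],"fingers":-1}]'
python3 snap.py wt
python3 - <<'E'
from h import *
import pickle
print(togo([503.3,-122.5,61+60],RG))
mm=env.camera_model("top");im=env.snapshot("top")[:,:,::-1];cv2.imwrite("pics/top1.png",im)
m=pickle.load(open('pics/wt.pkl','rb'));w=cv2.imread('pics/wt.png')
for k,M in(("top",mm),("wrist",m)):
  for z in (95,):
    print(k,[proj(M,cr(x,y,z)).round(1).tolist() for x in(0,-8) for y in(-27,27)])
g=im.min(2);n,l,st,ce=cv2.connectedComponentsWithStats(((g>90)&(l0:=np.ones_like(g)>0)).astype(np.uint8)[170:240,165:280]);
E
```

```text
time_s: 12.95
tool_pos: [549.6, 297.7, 82.0]
eef_rot: [0.216, 0.728, 0.594, -0.265]
force: [0.8, -0.4, -0.7]
width: 0.898
gripper_force: 0.0
time_s: 13.45
tool_pos: [557.0, 335.5, 128.5]
eef_rot: [0.216, 0.728, 0.594, -0.266]
force: [-0.7, 0.0, 1.2]
width: 1.001
gripper_force: 0.0
time_s: 13.95
tool_pos: [544.7, 273.8, 256.2]
eef_rot: [0.13, 0.758, 0.619, -0.158]
force: [2.5, -0.4, 1.1]
width: 1.0
gripper_force: 0.0
time_s: 14.45
tool_pos: [512.6, 117.8, 288.8]
eef_rot: [0.001, 0.776, 0.63, 0.0]
force: [-0.8, 0.0, -0.6]
width: 1.003
gripper_force: 0.0
(array([-239.4,   39.6,  167.5]), array([ 0.01, -0.  , -0.01]))
top [[175.9, 181.3], [169.8, 205.1], [177.9, 181.4], [171.7, 205.3]]
wrist [[350.6, -47.2], [289.4, -47.1], [351.0, -41.4], [289.1, -41.3]]
```

```bash
python3 - <<'E'
from h import *
mm=env.camera_model("top");a=cv2.imread("pics/top0.png").astype(int);b=cv2.imread("pics/top1.png").astype(int)
r=b[...,2]-b[...,0]; 
M=((r>8)&(abs(b-a).max(2)>25))[165:245,160:285].astype(np.uint8)
n,l,st,ce=cv2.connectedComponentsWithStats(M);k=1+np.argmax(st[1:,4]);print(st[k])
pts=np.argwhere(l==k)[:,::-1]+[160,165];r=cv2.minAreaRect(pts.astype(np.float32));print(cv2.boxPoints(r).round(1).tolist())
for x,z in((0,95),(-11,95),(-11,0),(-11,20)):
  print(x,z,[proj(mm,cr(x,y,z)).round(1).tolist() for y in(-27,27)])
E
```

```text
[   0    0  125   41 2061]
[[160.0, 205.0], [160.0, 165.0], [284.0, 165.0], [284.0, 205.0]]
0 95 [[175.9, 181.3], [169.8, 205.1]]
-11 95 [[178.6, 181.4], [172.5, 205.4]]
-11 0 [[213.8, 192.3], [208.5, 214.4]]
-11 20 [[206.9, 190.2], [201.5, 212.7]]
```

```bash

python3 -m jog '[{"translation":[-40,6,20],"delta_rot":[0,0,0],"fingers":-1},{"translation":[-45,7,20],"delta_rot":[0,0,0],"fingers":-1},{"translation":[-45,7,20],"delta_rot":[0,0,0],"fingers":-1},{"translation":[-45,7,20],"delta_rot":[0,0,0],"fingers":-1},{"translation":[-45,7,20],"delta_rot":[0,0,0],"fingers":-1}]'
python3 -m jog '[{"translation":[-19.3,5.5,20],"delta_rot":[0,0,0],"fingers":-1},{"translation":[0,0,20],"delta_rot":[0,0,0],"fingers":-1},{"translation":[0,0,0],"delta_rot":[0,0,0],"fingers":-1},{"translation":[0,0,0],"delta_rot":[0,0,0],"fingers":-1},{"translation":[0,0,0],"delta_rot":[0,0,0],"fingers":-1}]'
python3 snap.py wg3
python3 - <<'E'
from h import *
import pickle
print(togo([503.3,-122.5,61],RG))
m=pickle.load(open('pics/wg3.pkl','rb'));w=cv2.imread('pics/wg3.png')
print("pred",[proj(m,np.array([503.3,-122.5,83])+s*30*ey+d*4*ex).round(1).tolist() for s in(-1,1) for d in (-1,1)])
M=(w.min(2)>225).astype(np.uint8);M[:150]=0;n,l,st,ce=cv2.connectedComponentsWithStats(M)
print([x.tolist() for x in st[1:] if x[4]>100])
mm=env.camera_model("top");a=cv2.imread("pics/top0.png").astype(int);b=env.snapshot("top")[:,:,::-1];cv2.imwrite("pics/top2.png",b);b=b.astype(int)
M=(abs(b-a).max(2)>25)[165:245,160:285].astype(np.uint8)
n,l,st,ce=cv2.connectedComponentsWithStats(M);k=1+np.argmax(st[1:,4]);print(st[k])
pts=np.argwhere(l==k)[:,::-1]+[160,165];r=cv2.minAreaRect(pts.astype(np.float32));print(cv2.boxPoints(r).round(1).tolist())
E
```

```text
time_s: 15.05
tool_pos: [503.3, -100.8, 186.6]
eef_rot: [0.0, 0.774, 0.633, 0.0]
force: [2.0, 0.9, -0.3]
width: 0.996
gripper_force: 0.0
time_s: 15.55
tool_pos: [504.8, -119.6, 148.2]
eef_rot: [0.0, 0.775, 0.633, 0.0]
force: [-0.9, 0.6, 0.3]
width: 1.002
gripper_force: 0.0
(array([-3. , -1. , 87.3]), array([0.01, 0.  , 0.02]))
pred [[361.3, 231.5], [361.8, 221.2], [277.0, 231.2], [276.5, 220.9]]
[[305, 222, 57, 7, 302]]
[  12   17   52   34 1099]
[[170.1999969482422, 205.60000610351562], [177.1999969482422, 181.1999969482422], [223.5, 194.39999389648438], [216.5, 218.8000030517578]]
```

```bash

python3 -m jog '[{"translation":[-2.5,-0.5,20],"delta_rot":[0,0,0],"fingers":-1},{"translation":[0,0,25],"delta_rot":[0,0,0],"fingers":-1},{"translation":[0,0,25],"delta_rot":[0,0,0],"fingers":-1},{"translation":[0,0,17],"delta_rot":[0,0,0],"fingers":-1},{"translation":[0,0,0],"delta_rot":[0,0,0],"fingers":-1}]'
python3 -m jog '[{"translation":[0,0,0],"delta_rot":[0,0,0],"fingers":1},{"translation":[0,0,0],"delta_rot":[0,0,0],"fingers":1},{"translation":[0,0,0],"delta_rot":[0,0,0],"fingers":1},{"translation":[0,0,0],"delta_rot":[0,0,0],"fingers":1},{"translation":[0,0,0],"delta_rot":[0,0,0],"fingers":1}]' 40
python3 -c "
from h import *
print(togo([503.3,-122.5,61],RG))"
python3 -m jog '[{"translation":[0,0,-5],"delta_rot":[0,0,0],"fingers":1},{"translation":[0,0,-25],"delta_rot":[0,0,0],"fingers":1},{"translation":[0,0,-35],"delta_rot":[0,0,0],"fingers":1},{"translation":[0,0,-40],"delta_rot":[0,0,0],"fingers":1},{"translation":[0,0,-40],"delta_rot":[0,0,0],"fingers":1}]' 
python3 -m jog '[{"translation":[30,-4,0],"delta_rot":[0,0,0],"fingers":1},{"translation":[45,-4,0],"delta_rot":[0,0,0],"fingers":1},{"translation":[47,-4,0],"delta_rot":[0,0,0],"fingers":1},{"translation":[47,-4,0],"delta_rot":[0,0,0],"fingers":1},{"translation":[47,-4,0],"delta_rot":[0,0,0],"fingers":1}]' 
python3 -m jog '[{"translation":[47,-4,0],"delta_rot":[0,0,0],"fingers":1},{"translation":[40,-4,0],"delta_rot":[0,0,0],"fingers":1},{"translation":[20,-4,0],"delta_rot":[0,0,0],"fingers":1},{"translation":[0,-4,0],"delta_rot":[0,-1,0],"fingers":1},{"translation":[0,-4,0],"delta_rot":[0,-1,0],"fingers":1}]' 
python3 -m jog '[{"translation":[0,0,0],"delta_rot":[0,-1,0],"fingers":1},{"translation":[0,0,0],"delta_rot":[0,-1,0],"fingers":1},{"translation":[0,0,0],"delta_rot":[0,-1,0],"fingers":1},{"translation":[0,0,0],"delta_rot":[0,0,0],"fingers":1},{"translation":[0,0,0],"delta_rot":[0,0,0],"fingers":1}]' 
python3 -c "
from h import *
print(togo(cr(-18,0,53+65),RC))"
```

```text
time_s: 16.15
tool_pos: [502.3, -122.2, 59.2]
eef_rot: [-0.001, 0.775, 0.632, -0.001]
force: [0.3, 0.6, 1.2]
width: 1.0
gripper_force: 0.0
time_s: 16.65
tool_pos: [503.5, -122.9, 61.6]
eef_rot: [0.001, 0.775, 0.632, 0.001]
force: [-1.0, 1.4, 7.4]
width: 0.697
gripper_force: 42.1
(array([ 0.4, -0.3,  0.6]), array([0.01, 0.  , 0.01]))
time_s: 17.15
tool_pos: [502.6, -122.7, 207.7]
eef_rot: [0.0, 0.775, 0.632, 0.0]
force: [1.6, -0.3, -2.1]
width: 0.693
gripper_force: 43.6
time_s: 17.65
tool_pos: [526.8, 94.7, 206.4]
eef_rot: [0.0, 0.775, 0.632, 0.001]
force: [0.7, -1.2, -1.2]
width: 0.696
gripper_force: 43.7
time_s: 18.15
tool_pos: [529.1, 201.6, 207.2]
eef_rot: [0.091, 0.768, 0.625, -0.108]
force: [-0.5, 0.1, -2.4]
width: 0.698
gripper_force: 43.6
time_s: 18.65
tool_pos: [528.7, 202.1, 205.2]
eef_rot: [0.215, 0.728, 0.594, -0.264]
force: [0.1, 0.0, -2.1]
width: 0.697
gripper_force: 43.6
(array([140.2,   1.7, -16.4]), array([ 0.01, -0.02,  0.01]))
```

```bash

python3 -m jog '[{"translation":[25,0.5,-16.4],"delta_rot":[0,0,0],"fingers":1},{"translation":[40,0.5,0],"delta_rot":[0,0,0],"fingers":1},{"translation":[40,0.5,0],"delta_rot":[0,0,0],"fingers":1},{"translation":[25,0,0],"delta_rot":[0,0,0],"fingers":1},{"translation":[8,0,0],"delta_rot":[0,0,0],"fingers":1}]' 
python3 -m jog '[{"translation":[0,0,0],"delta_rot":[0,0,0],"fingers":1},{"translation":[0,0,0],"delta_rot":[0,0,0],"fingers":1},{"translation":[0,0,10],"delta_rot":[0,0,0],"fingers":1},{"translation":[0,0,10],"delta_rot":[0,0,0],"fingers":1},{"translation":[0,0,0],"delta_rot":[0,0,0],"fingers":1}]' 
python3 -c "
from h import *
print(CR.T@env.get_obs()['force'],togo(cr(-18,0,53),RC))"
```

```text
time_s: 19.15
tool_pos: [553.9, 315.8, 128.5]
eef_rot: [0.215, 0.729, 0.594, -0.264]
force: [-0.3, -0.7, -1.0]
width: 0.696
gripper_force: 43.7
time_s: 19.65
tool_pos: [550.5, 300.8, 113.0]
eef_rot: [0.216, 0.728, 0.593, -0.266]
force: [-0.5, -0.7, -1.8]
width: 0.694
gripper_force: 43.7
[ 0.53259495  0.34379898 -1.84821   ] (array([ 3.6,  0.2, 42.6]), array([-0.01,  0.01,  0.01]))
```

```bash

python3 -m jog '[{"translation":[1,0,10],"delta_rot":[0,0,0],"fingers":1},{"translation":[0.7,0,10],"delta_rot":[0,0,0],"fingers":1},{"translation":[0,0,8],"delta_rot":[0,0,0],"fingers":1},{"translation":[0,0,6],"delta_rot":[0,0,0],"fingers":1},{"translation":[0,0,4],"delta_rot":[0,0,0],"fingers":1}]' 
python3 -m jog '[{"translation":[0,0,0.5],"delta_rot":[0,0,0],"fingers":1},{"translation":[0,0,0.5],"delta_rot":[0,0,0],"fingers":1},{"translation":[0,0,0.5],"delta_rot":[0,0,0],"fingers":1},{"translation":[0,0,0.5],"delta_rot":[0,0,0],"fingers":1},{"translation":[0,0,0],"delta_rot":[0,0,0],"fingers":1}]' 
python3 -c "
from h import *
print(CR.T@env.get_obs()['force'],togo(cr(-18,0,53),RC))"
python3 -m jog '[{"translation":[0,0,0.5],"delta_rot":[0,0,0],"fingers":1},{"translation":[0,0,0.5],"delta_rot":[0,0,0],"fingers":1},{"translation":[0,0,0.5],"delta_rot":[0,0,0],"fingers":1},{"translation":[0,0,0.5],"delta_rot":[0,0,0],"fingers":1},{"translation":[0,0,0],"delta_rot":[0,0,0],"fingers":1}]' 
python3 -c "
from h import *
print(CR.T@env.get_obs()['force'],togo(cr(-18,0,53),RC))"
```

```text
time_s: 20.15
tool_pos: [546.3, 279.5, 83.1]
eef_rot: [0.216, 0.728, 0.594, -0.265]
force: [-2.3, 3.9, 3.9]
width: 0.691
gripper_force: 43.0
time_s: 20.65
tool_pos: [546.4, 279.2, 82.5]
eef_rot: [0.216, 0.728, 0.594, -0.265]
force: [-1.9, 4.1, 5.3]
width: 0.696
gripper_force: 42.9
[-0.6130171   2.68978105  6.38514556] (array([ 0.8, -0.2,  5. ]), array([ 0.01, -0.01,  0.01]))
time_s: 21.15
tool_pos: [546.4, 278.6, 81.7]
eef_rot: [0.216, 0.729, 0.594, -0.264]
force: [-2.6, 9.9, 13.7]
width: 0.695
gripper_force: 42.5
[-1.75769759  4.55532464 16.39994564] (array([ 0.7, -0.4,  4. ]), array([ 0.02, -0.01,  0.  ]))
```

```bash

python3 -m jog '[{"translation":[0,0,-1.5],"delta_rot":[0,0,0],"fingers":1},{"translation":[0,0,-1.3],"delta_rot":[0,0,0],"fingers":1},{"translation":[0.7,0,0],"delta_rot":[0,0,0],"fingers":1},{"translation":[0.7,0,0],"delta_rot":[0,0,0],"fingers":1},{"translation":[0.4,0,0],"delta_rot":[0,0,0],"fingers":1}]' 
python3 -c "
from h import *
print(CR.T@env.get_obs()['force'],togo(cr(-18,0,53),RC))"
python3 -m jog '[{"translation":[0.5,0,0],"delta_rot":[0,0,0],"fingers":1},{"translation":[0.5,0,0],"delta_rot":[0,0,0],"fingers":1},{"translation":[0.5,0,0],"delta_rot":[0,0,0],"fingers":1},{"translation":[0,0,0],"delta_rot":[0,0,0],"fingers":1},{"translation":[0,0,0],"delta_rot":[0,0,0],"fingers":1}]' 
python3 -c "
from h import *
print(CR.T@env.get_obs()['force'],togo(cr(-18,0,53),RC))"
```

```text
time_s: 21.65
tool_pos: [546.6, 280.5, 81.6]
eef_rot: [0.216, 0.728, 0.594, -0.265]
force: [-1.0, 0.5, 4.4]
width: 0.695
gripper_force: 42.8
[-2.6483216   1.12092514  3.57796296] (array([-0.8, -0.2,  5.2]), array([0.01, 0.  , 0.01]))
time_s: 22.15
tool_pos: [546.8, 281.5, 80.8]
eef_rot: [0.216, 0.728, 0.594, -0.265]
force: [-1.1, -0.2, 5.4]
width: 0.694
gripper_force: 43.1
[-3.7801848   1.00642195  3.90632425] (array([-2.1, -0.2,  5.2]), array([0.01, 0.  , 0.01]))
```

```bash

python3 -m jog '[{"translation":[0.5,0,-0.5],"delta_rot":[0,0,0],"fingers":1},{"translation":[0.5,0,0],"delta_rot":[0,0,0],"fingers":1},{"translation":[0.5,0,0],"delta_rot":[0,0,0],"fingers":1},{"translation":[0,0,0],"delta_rot":[0,0,0],"fingers":1},{"translation":[0,0,0],"delta_rot":[0,0,0],"fingers":1}]' 
python3 -c "
from h import *
print(CR.T@env.get_obs()['force'],togo(cr(-18,0,53),RC))
w=env.snapshot('wrist')[:,:,::-1];s=env.snapshot('side')[:,:,::-1];t=env.snapshot('top')[:,:,::-1]
for n,i in zip('wst',(w,s,t)): cv2.imwrite(f'pics/pre_{n}.png',i)
"
```

```text
time_s: 22.65
tool_pos: [546.8, 281.7, 80.7]
eef_rot: [0.217, 0.728, 0.593, -0.267]
force: [-3.6, -11.1, 12.2]
width: 0.695
gripper_force: 43.0
[-16.76338709   1.21770381   1.87745728] (array([-2.3, -0.1,  5.3]), array([-0.  ,  0.02,  0.01]))
```

```bash

python3 -m jog '[{"translation":[-0.7,0,0],"delta_rot":[0,0,0],"fingers":1},{"translation":[-0.5,0,0],"delta_rot":[0,0,0],"fingers":1},{"translation":[0,0,0],"delta_rot":[0,0,0],"fingers":-0.55},{"translation":[0,0,0],"delta_rot":[0,0,0],"fingers":-0.55},{"translation":[0,0,0],"delta_rot":[0,0,0],"fingers":-0.55}]' 
python3 -c "
from h import *
print(CR.T@env.get_obs()['force'],togo(cr(-18,0,53),RC))"
python3 -m jog '[{"translation":[0,0,0],"delta_rot":[0,0,0],"fingers":-1},{"translation":[0,0,0],"delta_rot":[0,0,0],"fingers":-1},{"translation":[0,0,-10],"delta_rot":[0,0,0],"fingers":-1},{"translation":[0,0,-20],"delta_rot":[0,0,0],"fingers":-1},{"translation":[0,0,-35],"delta_rot":[0,0,0],"fingers":-1}]' 
python3 -m jog '[{"translation":[0,0,-40],"delta_rot":[0,0,0],"fingers":-1},{"translation":[-20,0,-20],"delta_rot":[0,0,0],"fingers":-1},{"translation":[-40,0,0],"delta_rot":[0,0,0],"fingers":-1},{"translation":[-40,0,0],"delta_rot":[0,1,0],"fingers":-1},{"translation":[-30,0,0],"delta_rot":[0,1,0],"fingers":-1}]'
python3 -m jog '[{"translation":[-40,0,0],"delta_rot":[0,1,0],"fingers":-1},{"translation":[-40,0,0],"delta_rot":[0,1,0],"fingers":-1},{"translation":[-40,0,0],"delta_rot":[0,1,0],"fingers":-1},{"translation":[-40,0,0],"delta_rot":[0,0,0],"fingers":-1},{"translation":[-40,0,0],"delta_rot":[0,0,0],"fingers":-1}]'
python3 -m jog '[{"translation":[-40,0,0],"delta_rot":[0,0,0],"fingers":-1},{"translation":[-40,0,0],"delta_rot":[0,0,0],"fingers":-1},{"translation":[-20,0,0],"delta_rot":[0,0,0],"fingers":-1},{"translation":[0,0,0],"delta_rot":[0,0,0],"fingers":-1},{"translation":[0,0,0],"delta_rot":[0,0,0],"fingers":-1}]'
python3 - <<'E'
from h import *
mm=env.camera_model("top");ms=env.camera_model("side")
a=cv2.imread("pics/top2.png").astype(int);b=env.snapshot("top")[:,:,::-1];s=env.snapshot("side")[:,:,::-1];cv2.imwrite("pics/top3.png",b);cv2.imwrite("pics/side3.png",s)
o=[]
for im,m,(x0,y0,w,h) in((b,mm,(160,165,100,75)),(s,ms,(250,200,120,90))):
  im=cv2.convertScaleAbs(cv2.resize(im[y0:y0+h,x0:x0+w],(400,300),interpolation=cv2.INTER_CUBIC),alpha=1.3);c=im.copy()
  for P,col in(((0,27,95),(0,0,255)),((0,-27,95),(0,0,255)),((-11,30,75),(0,255,0)),((-11,-30,75),(0,255,0)),((-19,30,75),(255,0,0)),((-19,-30,75),(255,0,0))):
    q=(proj(m,cr(*P))-[x0,y0]+.5)*400/w;cv2.circle(c,tuple(int(v) for v in q),2,col,-1)
  o.append(np.hstack([im,c]))
cv2.imwrite("pics/p3.png",np.vstack(o))
E
```

```text
time_s: 23.3
tool_pos: [547.0, 282.4, 80.6]
eef_rot: [0.216, 0.728, 0.594, -0.265]
force: [-0.4, -0.3, -0.2]
width: 0.776
gripper_force: 0.0
[-0.20038951  0.32828064 -0.36788195] (array([-3. , -0.2,  5.6]), array([ 0.01, -0.  ,  0.01]))
time_s: 23.8
tool_pos: [554.8, 322.8, 130.5]
eef_rot: [0.216, 0.728, 0.593, -0.267]
force: [0.8, 0.9, 0.3]
width: 1.0
gripper_force: 0.0
time_s: 24.3
tool_pos: [542.7, 261.4, 258.5]
eef_rot: [0.131, 0.758, 0.619, -0.158]
force: [1.7, -0.8, 0.5]
width: 1.001
gripper_force: 0.0
time_s: 24.8
tool_pos: [503.0, 69.1, 291.1]
eef_rot: [0.001, 0.775, 0.632, -0.0]
force: [0.3, -0.5, -0.6]
width: 1.004
gripper_force: 0.0
time_s: 25.3
tool_pos: [483.6, -26.9, 290.5]
eef_rot: [0.001, 0.775, 0.632, -0.001]
force: [-0.0, 0.0, 0.7]
width: 1.001
gripper_force: 0.0
```

View pics/p3.png

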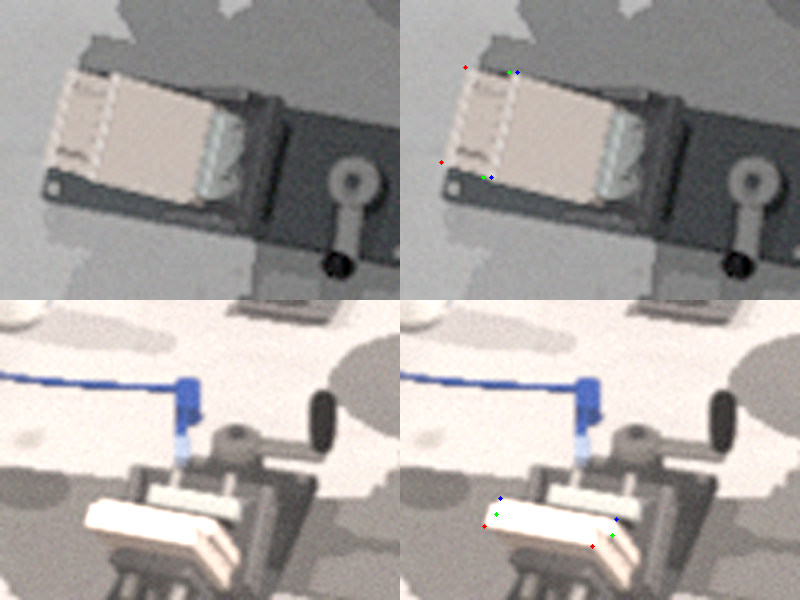

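```bash
python3 - <<'E'
from h import *
mt=env.camera_model("top");ms=env.camera_model("side")
t=cv2.imread("pics/top3.png");s=cv2.imread("pics/side3.png")
def blob(im,x0,y0,x1,y1,th):
    M=(im[y0:y1,x0:x1].max(2)<th).astype(np.uint8);n,l,st,ce=cv2.connectedComponentsWithStats(M);k=1+np.argmax(st[1:,4]);print(st[k]+[x0,y0,0,0,0]);return ce[k]+[x0,y0]
def tri(a,b):
    P=[np.array(m["K"] if "K" in m else [[m["fx"],0,m["cx"]],[0,m["fy"],m["cy"]],[0,0,1]])@np.c_[m["R"],m["t"]] for m in(mt,ms)]
    X=cv2.triangulatePoints(P[0],P[1],np.array(a,float),np.array(b,float)).ravel();return X[:3]/X[3]
kt=blob(t,238,223,252,240,38);ks=blob(s,338,222,356,250,75);print(kt,ks)
K=tri(kt,ks);H=tri((248.25,210.),(321.4,239.6))
print("knob",K,proj(mt,K),proj(ms,K),"plane75",onplane(mt,kt,75),onplane(ms,ks,75));print("hub",H,onplane(mt,(248.25,210),75))
for X in(K,H): d=X-O;print("u,v",d@ex,d@ey)
E
```

```text
[241 227   7   8  38]
[343 228   8  18 103]
[243.89473684 230.73684211] [346.44660194 236.12621359]
knob [471.08765755 164.50129903  73.14960072] [243.89516891 230.69318503] [346.48553769 236.13055471] plane75 [470.86307201 164.21983549  75.        ] [471.11644379 167.51727649  75.        ]
hub [519.57661266 157.43794695  58.22195786] [517.53392418 155.07549503  75.        ]
u,v -104.65972187059583 50.23236794097208
u,v -101.74337328110904 1.3185189669406723
```

```bash

python3 -c "
from h import *
print(togo([471,164.4,130],RG))"
```

```text
(array([184.5, -50.6, 159.8]), array([-0.  ,  0.02,  0.02]))
```

```bash

python3 -m jog '[{"translation":[36,-10,20],"delta_rot":[0,0.02,0.02],"fingers":0},{"translation":[37,-10,25],"delta_rot":[0,0,0],"fingers":0},{"translation":[37,-10,25],"delta_rot":[0,0,0],"fingers":0},{"translation":[37,-10,25],"delta_rot":[0,0,0],"fingers":0},{"translation":[37.5,-10.6,25],"delta_rot":[0,0,0],"fingers":0}]'
python3 -m jog '[{"translation":[0,0,25],"delta_rot":[0,0,0],"fingers":0},{"translation":[0,0,15],"delta_rot":[0,0,0],"fingers":0},{"translation":[0,0,0],"delta_rot":[0,0,0],"fingers":0},{"translation":[0,0,0],"delta_rot":[0,0,0],"fingers":0},{"translation":[0,0,0],"delta_rot":[0,0,0],"fingers":0}]'
python3 snap.py wk
python3 - <<'E'
from h import *
import pickle
print(togo([471,164.4,84],RG))
m=pickle.load(open('pics/wk.pkl','rb'));w=cv2.imread('pics/wk.png')
q=proj(m,np.array([471,164.4,91]));print(q)
x0,y0=(q-30).astype(int);g=w[y0:y0+60,x0:x0+60].max(2);print(np.percentile(g,[1,5,10,20,40]))
M=(g<45).astype(np.uint8);n,l,st,ce=cv2.connectedComponentsWithStats(M)
for s_,c in zip(st[1:],ce[1:]):
  if s_[4]>60: print(s_[:2]+[x0,y0],s_[2:],c+[x0,y0],[onplane(m,c+[x0,y0],z).round(1) for z in(75,91)])
E
```

```text
time_s: 25.9
tool_pos: [471.0, 166.6, 169.1]
eef_rot: [-0.0, 0.775, 0.631, 0.0]
force: [1.1, -0.5, 0.1]
width: 0.502
gripper_force: 0.0
time_s: 26.4
tool_pos: [471.9, 164.4, 130.8]
eef_rot: [0.0, 0.776, 0.631, 0.001]
force: [-1.1, -0.0, -0.0]
width: 0.501
gripper_force: 0.0
(array([-0. , -1. , 46.8]), array([ 0.01, -0.01, -0.01]))
[319.0126343  239.44564559]
[  7.99  13.    16.    65.8  207.  ]
[310 210] [ 23  37 691] [320.87120116 228.33140376] [array([472.1, 164.1,  75. ]), array([473.7, 171.6,  91. ])]
```

```bash

python3 -m jog '[{"translation":[0,0,15],"delta_rot":[0,0,0],"fingers":0},{"translation":[0,0,15],"delta_rot":[0,0,0],"fingers":0},{"translation":[0,0,12],"delta_rot":[0,0,0],"fingers":0},{"translation":[0,0,4],"delta_rot":[0,0,0],"fingers":0},{"translation":[0,0,0],"delta_rot":[0,0,0],"fingers":0}]' 40
python3 -m jog '[{"translation":[0,0,0],"delta_rot":[0,0,0],"fingers":1},{"translation":[0,0,0],"delta_rot":[0,0,0],"fingers":1},{"translation":[0,0,0],"delta_rot":[0,0,0],"fingers":1},{"translation":[0,0,0],"delta_rot":[0,0,0],"fingers":1},{"translation":[0,0,0],"delta_rot":[0,0,0],"fingers":1}]' 40
python3 -c "
from h import *
p,_=pose();d=p-O;print(d@ex,d@ey,p[2])"
```

```text
time_s: 26.95
tool_pos: [471.3, 164.0, 83.7]
eef_rot: [-0.0, 0.776, 0.631, -0.0]
force: [0.2, -0.5, 0.4]
width: 0.502
gripper_force: 0.0
time_s: 27.45
tool_pos: [471.5, 164.2, 84.4]
eef_rot: [-0.0, 0.776, 0.631, 0.0]
force: [-1.7, 0.8, 6.5]
width: 0.173
gripper_force: 38.9
-104.91350115885157 49.727200921372905 84.40467320543796
```

```bash

python3 -m jog '[{"translation":[-7.2,1,0],"delta_rot":[0,0,0],"fingers":1},{"translation":[-7,2,0],"delta_rot":[0,0,0],"fingers":1},{"translation":[-6.6,3,0],"delta_rot":[0,0,0],"fingers":1},{"translation":[-6.1,3.9,0],"delta_rot":[0,0,0],"fingers":1},{"translation":[-5.5,4.8,0],"delta_rot":[0,0,0],"fingers":1}]'
python3 -c "
from h import *
p,_=pose();d=p-O;f=env.get_obs()['force'];print(d@ex,d@ey,p[2],f@ex,f@ey)"
```

```text
time_s: 27.95
tool_pos: [477.3, 129.3, 84.1]
eef_rot: [-0.001, 0.776, 0.631, -0.001]
force: [-11.4, 6.0, 12.0]
width: 0.17
gripper_force: 39.4
-137.8617336887863 36.992673323741826 84.13364312272107 3.514715402477896 12.39159226794745
```

```bash

python3 -m jog '[{"translation":[-4.7,5.3,0],"delta_rot":[0,0,0],"fingers":1},{"translation":[-3.9,6,0],"delta_rot":[0,0,0],"fingers":1},{"translation":[-2.9,6.7,0],"delta_rot":[0,0,0],"fingers":1},{"translation":[-1.9,7,0],"delta_rot":[0,0,0],"fingers":1},{"translation":[0,0,0],"delta_rot":[0,0,0],"fingers":1}]' 60
python3 -c "
from h import *
p,_=pose();d=p-O;f=env.get_obs()['force'];print(d@ex,d@ey,p[2],f@ex,f@ey)"
```

```text
time_s: 28.45
tool_pos: [497.7, 109.3, 83.7]
eef_rot: [-0.001, 0.776, 0.631, -0.003]
force: [-15.3, -22.6, 16.0]
width: 0.161
gripper_force: 63.0
-153.3548745362863 12.97141696998461 83.74284844154758 -25.23792267835201 10.424579483900246
```

```bash

python3 -m jog '[{"translation":[-1.5,2,0],"delta_rot":[0,0,0],"fingers":1},{"translation":[-1,2,0],"delta_rot":[0,0,0],"fingers":1},{"translation":[-0.4,2,0],"delta_rot":[0,0,0],"fingers":1},{"translation":[0,1.5,0],"delta_rot":[0,0,0],"fingers":1},{"translation":[0,0,0],"delta_rot":[0,0,0],"fingers":1}]'
python3 -c "
from h import *
p,_=pose();d=p-O;f=env.get_obs()['force'];print(d@ex,d@ey,p[2],f@ex,f@ey)"
```

```text
time_s: 28.95
tool_pos: [503.9, 105.5, 83.6]
eef_rot: [-0.002, 0.776, 0.631, -0.004]
force: [-17.2, -13.6, 12.3]
width: 0.166
gripper_force: 63.6
-155.75624532242438 6.17384716815383 83.62592924537131 -16.784321745121737 14.087706278620454
```

```bash

python3 -m jog '[{"translation":[-1,1,0],"delta_rot":[0,0,0],"fingers":1},{"translation":[-0.5,1,0],"delta_rot":[0,0,0],"fingers":1},{"translation":[0,1,0],"delta_rot":[0,0,0],"fingers":1},{"translation":[0,0,0],"delta_rot":[0,0,0],"fingers":1},{"translation":[0,0,0],"delta_rot":[0,0,0],"fingers":1}]'
python3 -c "
from h import *
p,_=pose();d=p-O;f=env.get_obs()['force'];print(d@ex,d@ey,p[2],f@ex,f@ey)"
```

```text
time_s: 29.45
tool_pos: [506.0, 104.3, 83.5]
eef_rot: [-0.002, 0.776, 0.631, -0.003]
force: [-20.9, -3.9, 12.4]
width: 0.162
gripper_force: 63.2
-156.51602044870836 3.8385525626335 83.52526772846912 -8.058141894921254 19.652596433274823
```

```bash

python3 -m jog '[{"translation":[0,1,0],"delta_rot":[0,0,0],"fingers":1},{"translation":[0,1,0],"delta_rot":[0,0,0],"fingers":1},{"translation":[0,0,0],"delta_rot":[0,0,0],"fingers":1},{"translation":[0,0,0],"delta_rot":[0,0,0],"fingers":1},{"translation":[0,0,0],"delta_rot":[0,0,0],"fingers":1}]'
python3 -c "
from h import *
p,_=pose();d=p-O;f=env.get_obs()['force'];print(d@ex,d@ey,p[2],f@ex,f@ey)"
```

```text
time_s: 29.95
tool_pos: [506.9, 104.0, 83.5]
eef_rot: [-0.003, 0.776, 0.631, -0.004]
force: [-24.6, -2.0, 16.9]
width: 0.165
gripper_force: 63.7
-156.66725350160723 2.877893556643401 83.45096576041296 -6.918962782218503 23.657701775754063
```

```bash

python3 -m jog '[{"translation":[-0.4,-1.2,0],"delta_rot":[0,0,0],"fingers":1},{"translation":[-0.3,-1,0],"delta_rot":[0,0,0],"fingers":1},{"translation":[0,0,0],"delta_rot":[0,0,0],"fingers":0.2},{"translation":[0,0,0],"delta_rot":[0,0,0],"fingers":0},{"translation":[0,0,0],"delta_rot":[0,0,0],"fingers":0}]'
python3 -m jog '[{"translation":[0,0,-15],"delta_rot":[0,0,0],"fingers":0},{"translation":[0,0,-30],"delta_rot":[0,0,0],"fingers":0},{"translation":[0,0,-40],"delta_rot":[0,0,0],"fingers":0},{"translation":[0,0,-40],"delta_rot":[0,0,0],"fingers":0},{"translation":[-20,0,-30],"delta_rot":[0,0,0],"fingers":0}]'
python3 -m jog '[{"translation":[-40,0,0],"delta_rot":[0,0,0],"fingers":0},{"translation":[-40,0,0],"delta_rot":[0,0,0],"fingers":0},{"translation":[-40,0,0],"delta_rot":[0,0,0],"fingers":0},{"translation":[-20,0,0],"delta_rot":[0,0,0],"fingers":0},{"translation":[0,0,0],"delta_rot":[0,0,0],"fingers":0}]'
python3 - <<'E'
from h import *
mt=env.camera_model("top");ms=env.camera_model("side")
t=env.snapshot("top")[:,:,::-1];s=env.snapshot("side")[:,:,::-1];cv2.imwrite("pics/top4.png",t);cv2.imwrite("pics/side4.png",s)
for n,im,m,h,th in(("t",t,mt,9,38),("s",s,ms,14,75)):
  x,y=proj(m,np.array([507,104.5,75])).astype(int);x0,y0=x-h,y-h
  M=(im[y0:y+h,x0:x+h].max(2)<th).astype(np.uint8);k_,l,st,ce=cv2.connectedComponentsWithStats(M);k=1+np.argmax(st[1:,4])
  X=onplane(m,ce[k]+[x0,y0],75);d=X-O;print(n,st[k],X.round(1),"u,v",d@ex,d@ey)
a=cv2.imread("pics/top3.png").astype(int);D=abs(t.astype(int)-a).max(2)
n,l,st,ce=cv2.connectedComponentsWithStats((D>25).astype(np.uint8));print([r.tolist() for r in st[1:] if r[4]>8])
for im in("pics/top3.png","pics/top4.png"):
  q=cv2.imread(im)[180:216,168:216].astype(int);M=(q[...,2]-q[...,0]>-2)&(q.max(2)>140);p=np.argwhere(M);print(p.min(0),p.max(0),len(p),p.mean(0))
E
```

```text
time_s: 30.45
tool_pos: [510.4, 104.0, 84.1]
eef_rot: [0.0, 0.776, 0.631, 0.0]
force: [1.2, 0.1, 0.4]
width: 0.504
gripper_force: 0.0
time_s: 30.95
tool_pos: [506.8, 85.4, 241.5]
eef_rot: [0.001, 0.775, 0.631, 0.001]
force: [0.6, 0.0, 0.1]
width: 0.5
gripper_force: 0.0
time_s: 31.45
tool_pos: [477.0, -54.9, 239.1]
eef_rot: [0.0, 0.777, 0.63, -0.0]
force: [-0.5, 0.3, 0.3]
width: 0.5
gripper_force: 0.0
t [ 4  7  6  7 29] [504.8 112.2  75. ] u,v -149.05738615524137 6.65078706706655
s [13  9  6 16 84] [505. 114.  75.] u,v -147.24369600671443 6.759486209954432
[[350, 0, 22, 43, 482], [283, 24, 19, 16, 178], [348, 25, 5, 6, 15], [241, 28, 6, 15, 76], [279, 34, 4, 8, 29], [301, 39, 4, 4, 11], [238, 44, 7, 14, 66], [277, 46, 5, 19, 69], [303, 46, 6, 2, 10], [349, 46, 9, 28, 111], [312, 49, 5, 5, 12], [268, 57, 196, 244, 18014], [238, 59, 6, 41, 108], [273, 67, 8, 43, 148], [231, 100, 8, 64, 201], [428, 117, 66, 214, 4245], [209, 190, 5, 5, 9], [214, 193, 6, 5, 18], [211, 197, 10, 13, 34], [220, 200, 4, 7, 13], [211, 209, 8, 6, 20], [253, 210, 20, 39, 186], [453, 213, 3, 11, 12], [240, 217, 11, 18, 119], [448, 221, 4, 9, 19], [223, 224, 3, 9, 16], [320, 233, 5, 3, 11], [357, 233, 69, 17, 443], [219, 234, 4, 6, 12], [357, 265, 7, 3, 18], [365, 267, 5, 5, 10], [259, 279, 69, 29, 964], [259, 307, 4, 6, 13], [279, 306, 15, 5, 47], [284, 308, 188, 92, 6721], [471, 309, 7, 12, 31], [247, 312, 47, 88, 1890], [254, 317, 4, 11, 13], [454, 319, 63, 81, 1227], [446, 321, 8, 6, 33], [458, 333, 29, 67, 685], [248, 338, 5, 14, 16], [449, 338, 3, 6, 9], [423, 344, 3, 10, 16], [243, 368, 4, 8, 10], [389, 368, 8, 4, 11], [393, 372, 6, 4, 10], [322, 374, 29, 9, 101], [310, 377, 91, 23, 536], [244, 392, 5, 7, 19]]
[0 0] [35 47] 1012 [18.01383399 22.48814229]
[0 0] [35 44] 1062 [17.11958569 19.77024482]
```

```bash

python3 -m jog '[{"translation":[40,0,20],"delta_rot":[0,0,0],"fingers":0},{"translation":[40,0,20],"delta_rot":[0,0,0],"fingers":0},{"translation":[40,0,20],"delta_rot":[0,0,0],"fingers":0},{"translation":[40,0,20],"delta_rot":[0,0,0],"fingers":0},{"translation":[9,-5,20],"delta_rot":[0,0,0],"fingers":0}]'
python3 -m jog '[{"translation":[0,0,5],"delta_rot":[0,0,0],"fingers":0},{"translation":[0,0,0],"delta_rot":[0,0,0],"fingers":0},{"translation":[0,0,0],"delta_rot":[0,0,0],"fingers":0},{"translation":[0,0,0],"delta_rot":[0,0,0],"fingers":0},{"translation":[0,0,0],"delta_rot":[0,0,0],"fingers":0}]'
python3 snap.py wk2
python3 - <<'E'
from h import *
import pickle
m=pickle.load(open('pics/wk2.pkl','rb'));w=cv2.imread('pics/wk2.png')
p,_=pose();d=p-O;print("tool",p,d@ex,d@ey)
q=proj(m,np.array([505,113,75]));print(q)
x0,y0=(q-32).astype(int);g=w[y0:y0+64,x0:x0+64].max(2)
M=(g<38).astype(np.uint8);n,l,st,ce=cv2.connectedComponentsWithStats(M)
for s_,c in zip(st[1:],ce[1:]):
  if s_[4]>60:
    X=onplane(m,c+[x0,y0],75);d=X-O;print(s_[:2]+[x0,y0],s_[2:],c+[x0,y0],X,"u,v",d@ex,d@ey)
E
```

```text
time_s: 32.05
tool_pos: [507.8, 118.3, 138.1]
eef_rot: [0.0, 0.775, 0.632, 0.001]
force: [0.7, 0.3, 0.1]
width: 0.501
gripper_force: 0.0
time_s: 32.55
tool_pos: [507.3, 113.3, 134.6]
eef_rot: [0.0, 0.776, 0.63, 0.0]
force: [0.4, 0.2, -0.1]
width: 0.5
gripper_force: 0.0
tool [507.22385679 113.38120405 134.47272085] -147.3897228463193 4.480471554858397
[317.27830377 226.64446917]
[308 210] [ 22  36 636] [318.8254717  228.08490566] [505.81389808 111.7161088   75.        ] u,v -149.30614380280403 5.523475126009533
```

```bash

python3 -m jog '[{"translation":[-2,-1,15],"delta_rot":[0,0,0],"fingers":0},{"translation":[0,0,15],"delta_rot":[0,0,0],"fingers":0},{"translation":[0,0,15],"delta_rot":[0,0,0],"fingers":0},{"translation":[0,0,6],"delta_rot":[0,0,0],"fingers":0},{"translation":[0,0,0],"delta_rot":[0,0,0],"fingers":0}]' 80
python3 -m jog '[{"translation":[0,0,0],"delta_rot":[0,0,0],"fingers":1},{"translation":[0,0,0],"delta_rot":[0,0,0],"fingers":1},{"translation":[0,0,0],"delta_rot":[0,0,0],"fingers":1},{"translation":[0,0,0],"delta_rot":[0,0,0],"fingers":1},{"translation":[0,0,0],"delta_rot":[0,0,0],"fingers":1}]' 80
python3 -c "
from h import *
p,_=pose();d=p-O;f=env.get_obs()['force'];print(d@ex,d@ey,p[2],f@ex,f@ey)"
python3 -m jog '[{"translation":[0,1,0],"delta_rot":[0,0,0],"fingers":1},{"translation":[0,1,0],"delta_rot":[0,0,0],"fingers":1},{"translation":[0,1,0],"delta_rot":[0,0,0],"fingers":1},{"translation":[0,1,0],"delta_rot":[0,0,0],"fingers":1},{"translation":[0,0,0],"delta_rot":[0,0,0],"fingers":1}]'
python3 -c "
from h import *
p,_=pose();d=p-O;f=env.get_obs()['force'];print(d@ex,d@ey,p[2],f@ex,f@ey)"
```

```text
time_s: 33.1
tool_pos: [505.2, 111.9, 82.5]
eef_rot: [-0.0, 0.776, 0.631, -0.001]
force: [0.6, 0.2, 0.0]
width: 0.499
gripper_force: 0.0
time_s: 33.6
tool_pos: [505.6, 112.1, 83.6]
eef_rot: [0.0, 0.776, 0.631, 0.0]
force: [-2.2, -0.6, 7.7]
width: 0.156
gripper_force: 77.9
-148.97278237455694 5.777758585564587 83.64712545645955 -0.9974209726717925 2.029612828096496
time_s: 34.1
tool_pos: [507.1, 111.6, 83.4]
eef_rot: [-0.001, 0.776, 0.631, -0.001]
force: [-15.0, 3.2, 17.3]
width: 0.158
gripper_force: 79.2
-149.20111984107214 4.2245453829641395 83.44430007659953 0.08040205374065323 15.308026867783552
```

```bash

python3 -m jog '[{"translation":[0,1,0],"delta_rot":[0,0,0],"fingers":1},{"translation":[0,1,0],"delta_rot":[0,0,0],"fingers":1},{"translation":[0,0.5,0],"delta_rot":[0,0,0],"fingers":1},{"translation":[0,0,0],"delta_rot":[0,0,0],"fingers":1},{"translation":[0,0,0],"delta_rot":[0,0,0],"fingers":1}]'
python3 -c "
from h import *
p,_=pose();d=p-O;f=env.get_obs()['force'];print(d@ex,d@ey,p[2],f@ex,f@ey)"
```

```text
time_s: 34.6
tool_pos: [508.0, 111.2, 83.3]
eef_rot: [-0.002, 0.776, 0.631, -0.003]
force: [-22.7, 6.6, 23.3]
width: 0.16
gripper_force: 79.9
-149.3628876746816 3.2699331568199814 83.29602805667359 1.8909293266462865 23.612432703917026
```

```bash

python3 -m jog '[{"translation":[0,-1.2,0],"delta_rot":[0,0,0],"fingers":1},{"translation":[0,-1,0],"delta_rot":[0,0,0],"fingers":1},{"translation":[0,0,0],"delta_rot":[0,0,0],"fingers":0.2},{"translation":[0,0,0],"delta_rot":[0,0,0],"fingers":0},{"translation":[0,0,0],"delta_rot":[0,0,0],"fingers":0}]'
python3 -m jog '[{"translation":[0,0,-15],"delta_rot":[0,0,0],"fingers":0},{"translation":[0,0,-36],"delta_rot":[0,0,0],"fingers":0},{"translation":[0,0,0],"delta_rot":[0,0,0],"fingers":0},{"translation":[0,0,0],"delta_rot":[0,0,0],"fingers":0},{"translation":[0,0,0],"delta_rot":[0,0,0],"fingers":0}]'
python3 snap.py wk3
python3 -m jog '[{"translation":[0,0,-40],"delta_rot":[0,0,0],"fingers":0},{"translation":[0,0,-40],"delta_rot":[0,0,0],"fingers":0},{"translation":[-40,0,-30],"delta_rot":[0,0,0],"fingers":0},{"translation":[-40,0,0],"delta_rot":[0,0,0],"fingers":0},{"translation":[-40,0,0],"delta_rot":[0,0,0],"fingers":0}]'
python3 -m jog '[{"translation":[-40,0,0],"delta_rot":[0,0,0],"fingers":0},{"translation":[-40,0,0],"delta_rot":[0,0,0],"fingers":0},{"translation":[0,0,0],"delta_rot":[0,0,0],"fingers":0},{"translation":[0,0,0],"delta_rot":[0,0,0],"fingers":0},{"translation":[0,0,0],"delta_rot":[0,0,0],"fingers":0}]'
python3 - <<'E'
from h import *
import pickle
m=pickle.load(open('pics/wk3.pkl','rb'));w=cv2.imread('pics/wk3.png')
q=proj(m,np.array([505,113,75]));x0,y0=(q-32).astype(int);g=w[y0:y0+64,x0:x0+64].max(2)
n,l,st,ce=cv2.connectedComponentsWithStats((g<38).astype(np.uint8))
for s_,c in zip(st[1:],ce[1:]):
  if s_[4]>60:
    X=onplane(m,c+[x0,y0],75);d=X-O;print(s_[2:],"knob u,v",d@ex,d@ey)
t=env.snapshot("top")[:,:,::-1];s=env.snapshot("side")[:,:,::-1]
a=cv2.imread("pics/top0.png");b3=cv2.imread("pics/top3.png");mt=env.camera_model("top")
cv2.imwrite("pics/top5.png",t);cv2.imwrite("pics/side5.png",s)
def rect(im,m,box,f):
  x0,y0,x1,y1=box;M=f(im[y0:y1,x0:x1].astype(int)).astype(np.uint8);n,l,st,ce=cv2.connectedComponentsWithStats(M);k=1+np.argmax(st[1:,4])
  return st[k][:5].tolist(),(ce[k]+[x0,y0]).round(2).tolist()
# plates vs. before clamping: warm-coloured pixels; jaw: greenish-light pixels
f=lambda q:(q[...,2]-q[...,0]>6)&(q.max(2)>110)
for n in("top3","top4","top5"):print(n,"plates",rect(cv2.imread(f"pics/{n}.png"),mt,(160,175,225,225),f))
for n in("top0","top5"):
  im=cv2.imread(f"pics/{n}.png")
  print(n,"timer",rect(im,mt,(295,255,340,298),lambda q:(q[...,2]-q[...,0]>12)),"cap",rect(im,mt,(335,105,372,145),lambda q:q[...,0]-q[...,2]>50))
for n in("side0","side5"):
  im=cv2.imread(f"pics/{n}.png");print(n,"cap",rect(im,0,(235,155,275,185),lambda q:q[...,0]-q[...,2]>40))
D=abs(cv2.imread("pics/side0.png").astype(int)-cv2.imread("pics/side5.png"))[215:260,210:250].max(2);print("beaker diff",(D>30).sum())
E
```

```text
time_s: 35.1
tool_pos: [510.1, 111.2, 83.1]
eef_rot: [0.0, 0.776, 0.631, 0.0]
force: [-0.1, 0.3, 0.5]
width: 0.502
gripper_force: 0.0
time_s: 35.6
tool_pos: [509.4, 111.2, 133.3]
eef_rot: [-0.0, 0.776, 0.631, -0.0]
force: [-0.7, -0.4, 0.2]
width: 0.499
gripper_force: 0.0
time_s: 36.15
tool_pos: [484.9, -7.4, 244.0]
eef_rot: [0.0, 0.776, 0.631, 0.0]
force: [0.9, 0.0, -0.3]
width: 0.499
gripper_force: 0.0
time_s: 36.65
tool_pos: [468.8, -83.9, 243.3]
eef_rot: [-0.001, 0.776, 0.631, -0.0]
force: [-0.4, -0.5, -0.2]
width: 0.496
gripper_force: 0.0
[ 23  36 650] knob u,v -149.38074061801888 5.548524121419873
top3 plates ([11, 7, 43, 34, 999], [192.0, 198.39])
top4 plates ([11, 7, 42, 34, 926], [190.48, 197.96])
top5 plates ([11, 7, 42, 34, 920], [190.52, 197.95])
top0 timer ([5, 6, 27, 30, 252], [312.14, 278.21]) cap ([11, 11, 17, 17, 214], [353.78, 123.87])
top5 timer ([5, 6, 26, 30, 228], [311.51, 278.11]) cap ([11, 11, 16, 15, 193], [353.89, 123.34])
side0 cap ([10, 9, 15, 12, 161], [251.8, 169.56])
side5 cap ([10, 10, 14, 11, 137], [251.23, 169.81])
beaker diff 283
```

```bash
python3 - <<'E'
import cv2
for n,(x,y,w,h) in(("top",(255,120,22,28)),("side",(216,218,30,38))):
  a=cv2.imread(f"pics/{n}0.png");b=cv2.imread(f"pics/{n}5.png")
  r=cv2.matchTemplate(b[y-12:y+h+12,x-12:x+w+12],a[y:y+h,x:x+w],cv2.TM_CCOEFF_NORMED);print(n,cv2.minMaxLoc(r)[1::2])
E
```

```text
top (0.41894033551216125, (15, 5))
side (0.8667619824409485, (12, 12))
```

```bash
python3 -c "
from rig import env
print(env.finish_job())"
```

```text
the job is handed in; nothing more can be done
None
```

The job is handed in after about 37 s: the tall plate stands against the backrest with its ribs to the jaw, the short plate stands against the ribs, and the crank is turned to about 1.45 rad, where another 24 N at the knob no longer moved it; the short plate dropped its last 4–5 mm onto the ledge on release, and the beaker, bottle and timer show no movement in the pictures (the beaker checked in the side view only).

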